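Lock a polishing spindle on its flat with a hex key

TASK

The small bench polisher's spindle has to be locked. Turn the handwheel by its crank pin until the flat of the shaft faces straight up at the setscrew, then take the T-handled hex key from its stand, find the screw's hex socket with it and tighten the screw clockwise until it bears firmly on the flat. Then put the key back upright in its stand, fully down on its collar, and leave the other things on the bench alone.

Things in the scene. Friction and masses are not known exactly. Their poses are not given: they have to be found in the camera images.
- unit: fixed polisher on a white base 140 x 250 x 16 mm. Origin on the bench below the setscrew, z up. Level shaft along y, axis 100 mm up. Grey lock block: x +-28, y +-20 mm, top at 116. Then towards +y bare shaft, its flat painted red, and the aluminium handwheel, radius 55, y 45 to 57 (red line: side of the flat). White motor at y -55 to -168 mm, top at 147.
- shaft_axis (a point): point on the shaft's axis level with the middle of the crank pin's free length, fixed in the unit, 100 mm above the bench; axes as unit.
- crank_pin (a point): grasp point on the black crank pin, 31 mm outside the wheel. Round pin, diameter 14 mm, parallel to the shaft, standing 51 mm out of the wheel towards the unit's +y; it may turn between the fingers. At the spindle's angle q it lies 45 mm from shaft_axis, at q + 0.35 rad from straight up towards the unit's +x.
- spindle: handwheel, pin and shaft, turning together about its y axis (= the unit's y); origin on the shaft's axis below the setscrew. Steel shaft, 24 mm in diameter, with one flat 2.5 mm deep; z is the way the flat faces. Angle q: 0 when z is straight up, positive when it leans to the unit's +x. Starts at q -1.6 to -0.5, turns from -2 to 1, stays where left (friction 0.15 N m).
- setscrew: dark upright setscrew in the lock block's top, head 32 mm in diameter. Origin: centre of its hex socket's mouth, 132 to 135 mm up at the start. Socket 16.8 mm across flats, 12 mm deep, at an unknown clock angle to be felt for (listed axes do not turn). Clockwise from above it sinks 2 mm per rad and reaches the flat after 1.3 to 2.5 rad.
- key: T-handled hex key, 0.11 to 0.18 kg, upright in its stand. Origin at the middle of its lower tip, z up to the handle. Hex shank 16 mm across flats (flats face +-x), lowest 5 mm tapering to 11 mm; collar 38 mm in diameter at z 60 to 66 mm; blue bar handle 80 mm long in x, 14 mm wide in y, z 95 to 111 mm. Play in the socket: 5 degrees either way.
- stand: fixed grey key stand, 60 x 60 mm, 75 mm high on an 85 mm foot. Origin on the bench at its middle. In its top, centred, a round upright hole 29 mm in diameter, 66 mm deep. The key rests in it on its collar, tip 15 mm above the bench, at any yaw.
- paste_jar: bystander: closed terracotta-coloured jar, 60 mm in diameter, 65 mm high, origin under its middle
- plaster_cast: bystander: plaster tooth cast, 70 x 60 x 31 mm, origin under its middle
- felt_wheel: bystander: grey felt wheel lying flat, 80 mm in diameter, 26 mm high, origin under its middle
- screw_tip (a point): lower tip of the setscrew, inside the block, 20 mm below its socket's mouth. Turning freely the screw takes about 0.1 N m. On the flat it stops hard: 0.2 to 0.3 N m then makes it tight, and it stays so when let go. On the round of the shaft it would stop 1.2 rad earlier.
There are look-alikes about, which are no part of the job. What is meant by the key is not brown or orange, and is the larger of those in its own colour.

How it is judged:
By the outcome, as a careful person would: the job done as asked, in the order asked, and still so for the second after the job is handed in, with the robot touching nothing.
It also fails if it takes over 72 s, if anything falls off the work surface, if the arm or the gripper's body presses on something with over 40 N, if the wrist force passes 120 N, or if a joint passes its speed limit or range.

ROBOT

A 6-joint arm with a two-finger parallel gripper is mounted at the origin on the work surface. World frame = base frame: x ahead of the robot, y to its left, z up, the work surface at z = 0. Lengths are in m, angles in rad, forces in N, time in s.
With the tool pointing down it reaches from about 0.35 to 0.725 m from the base axis. Payload 6 kg.
Tool frame: the origin (TCP) lies at the very end of the fingers, on their centre line; the grasp point (between the pads) lies 19 mm behind it; x points along the fingers, y is the direction in which the jaws open and shut, and the axes are right-handed (so a half turn about x gives the same grasp; the last joint's range is limited). The gripper opens to 85 mm and grips with 20 to 120 N. Pads are 22 mm wide; open, the fingers measure 114 mm over their backs; the gripper's body (76 mm by 85 mm) begins 54 mm behind the grasp point. The pads swing forward as they close: fully open they stand 13 mm farther back than shut.
Start: joints at [-0.767, 0.04, 0.085, 0, -1.615, -0.334], TCP at [0.272, -0.535, 0.231] pointing down, gripper open.
Joint ranges: [-2.56, 2.56], [-1.29, 2.01], [-1.08, 1.49], [-3.29, 1.98], [-2.81, -0.18], [-2.99, 2.99]. Speed limits (rad/s): [2.57, 2.57, 3.01, 3.14, 3.14, 3.14].

INTERFACE

Orientations are given as [roll, pitch, yaw] about the fixed x, y, z axes, in that order (R = Rz(yaw) Ry(pitch) Rx(roll)).
In Python, from workcell import manip gives the robot as it stands. The module is installed in compiled form; this text tells all that it offers.
- The arm moves only by the shell command python3 -m handwheel 'ROWS' [FORCE]. ROWS is JSON, a list that holds one entry, the list of rows, each a list of 7 numbers: the shift along the tool's x, y, z in units of 25 mm (1.0 is 25 mm), then the turn, a rotation vector about the tool's x, y, z in units of 5 degrees (1.0 is 5 degrees), then the finger opening in mm, from 0 to 85.4. A call has exactly 5 rows; each row shifts and turns the pose as measured when the row begins, along the tool's axes as they then stand; what a row does not reach is not made up. A row lasts 1/12 s, in which the tool goes at most 41.7 mm and 7.16 degrees, less where a joint would pass 70% of its speed; a pose out of reach is approached as far as the arm can. A call is refused whole if a number of a shift passes 1 or a number of a turn 1, either way. A call with a gripper value outside its range is refused whole. The fingers move at their own pace and stop on an object; FORCE is the grip in N (left out, the last holds). Time passes only in rows, so rows that do not move let the fingers close, or fill a call up. It gives the time, the measured TCP pose, the force and the opening at its end, in the units of the state.
- manip.read_state(): the state, without advancing time (a new reading comes with each control period).
- manip.grab_frame(name): name is "scene" or "side" or "wrist"; returns the picture (480x640x3 uint8, red, green, blue); there is no depth.
- manip.camera_info(name): a dict with "intrinsics" (3x3 intrinsics, pixels), "view" (4x4, takes a point from world to camera coordinates). Camera axes: x right, y up, looking along -z (the intrinsics and any distortion apply to the point x, -y, -z); pixel columns grow to the right and rows downward; lengths in m; the calibration is good to about 2 mm. A picture is of the moment at which its call begins: read the wrist's pose just before it. camera_info takes no time and is no camera call; for the wrist camera it gives the pose at the moment of the call.
- manip.job_done(): hands the job in, once; it reports no verdict.
The state is a dict: "time_s": time; "joint_positions": joint angles; "qvel": joint speeds; "effort": joint torques, N m; "tcp_pos": TCP position; "tcp_rot": TCP orientation; "wrist_force": force on the tool from outside, world axes, zero at the start; "wrist_torque": the same for the moment, N m; "grip_width": opening from 0.0 (shut) to 1.0 (fully open).
Only numpy, scipy, OpenCV 4.12 (cv2) and the standard library are available. Lean on these libraries where they do the work, as an engineer would, in place of code of your own. Each camera call takes 0.05 s, during which the arm holds its last target.

## Working session

There is one attempt and no reset: what is moved stays moved. The work goes in short steps, Python scripts to look and compute and a shell command to move; the robot and the scene stay as the last step left them, time stands still between calls to the robot, and variables do not carry over. Pictures are saved under pics/ and viewed, and the job is handed in when it is done.

```bash
mkdir -p pics; ls; cat > h.py <<'E'
import numpy as np, cv2
from workcell import manip
from scipy.spatial.transform import Rotation as R
def snap(n,f):
    im=manip.grab_frame(n); cv2.imwrite('pics/'+f+'.png',im[:,:,::-1]); return im
def ray(n,u,v,info=None):
    c=info or manip.camera_info(n); K=np.array(c['intrinsics']);V=np.array(c['view'])
    d=np.linalg.inv(K)@[u,v,1]; d=np.array([d[0],-d[1],-d[2]])
    Rm=V[:3,:3]; o=-Rm.T@V[:3,3]; d=Rm.T@d; return o,d/np.linalg.norm(d)
def onz(n,u,v,z,info=None):
    o,d=ray(n,u,v,info); return o+d*(z-o[2])/d[2]
def proj(n,p,info=None):
    c=info or manip.camera_info(n); K=np.array(c['intrinsics']);V=np.array(c['view'])
    q=V[:3,:3]@np.array(p)+V[:3,3]; q=K@[q[0],-q[1],-q[2]]; return q[:2]/q[2]
def tri(rs):
    A=0;b=0
    for o,d in rs:
        P=np.eye(3)-np.outer(d,d); A=A+P;b=b+P@o
    return np.linalg.solve(A,b)
E
python3 - <<'E'
from h import *
s=manip.read_state(); print(s)
for n in ['scene','side','wrist']:
    snap(n,n+'0'); c=manip.camera_info(n); print(n,c)
E
```

```text
pics
{'time_s': 0.0, 'joint_positions': array([-7.67280045e-01,  4.08055579e-02,  8.38189464e-02, -5.08881588e-04,
       -1.61552121e+00, -3.33713390e-01]), 'qvel': array([ 0.00014832, -0.00013575,  0.00160597,  0.00024717,  0.00115755,
        0.00032007]), 'effort': array([ 2.67402029e-03, -3.68204105e+01,  3.47414660e+01,  6.93249062e+00,
       -5.39957749e-03, -6.03790511e-06]), 'tcp_pos': array([ 0.27156588, -0.53464641,  0.23027803]), 'tcp_rot': array([1.61575505, 1.56901092, 2.08558026]), 'wrist_force': array([ 0.43055494, -0.19452023, -0.16769293]), 'wrist_torque': array([-0.01133016, -0.00601406, -0.00902177]), 'grip_width': 1.0002167838427942}
scene {'intrinsics': array([[476.4298942 ,   0.        , 317.02691811],
       [  0.        , 476.4298942 , 236.12304189],
       [  0.        ,   0.        ,   1.        ]]), 'view': array([[ 0.85942138,  0.51070449,  0.02399621, -0.43129859],
       [-0.3028682 ,  0.47073541,  0.82866099,  0.08980246],
       [ 0.41190502, -0.71943666,  0.55923622, -1.26824474],
       [ 0.        ,  0.        ,  0.        ,  1.        ]])}
side {
[... 152 characters left out ...]
  1.        ]]), 'view': array([[ 0.80779606, -0.58934625, -0.01168448, -0.45619928],
       [ 0.35311564,  0.46794098,  0.8101485 , -0.25722581],
       [-0.47199033, -0.65856074,  0.58610825, -0.99417332],
       [ 0.        ,  0.        ,  0.        ,  1.        ]])}
wrist {'intrinsics': array([[355.00255404,   0.        , 319.38846296],
       [  0.        , 355.00255404, 246.32071278],
       [  0.        ,   0.        ,   1.        ]]), 'view': array([[-0.4530765 ,  0.89146938,  0.00200899,  0.5995247 ],
       [-0.84604184, -0.4292762 , -0.31612521,  0.04183991],
       [-0.28095353, -0.14492859,  0.94871535, -0.38077345],
       [ 0.        ,  0.        ,  0.        ,  1.        ]])}
```

View pics/scene0.png

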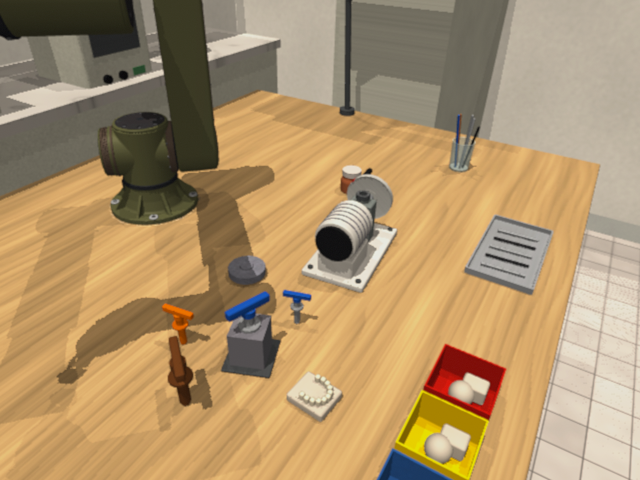

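View pics/side0.png

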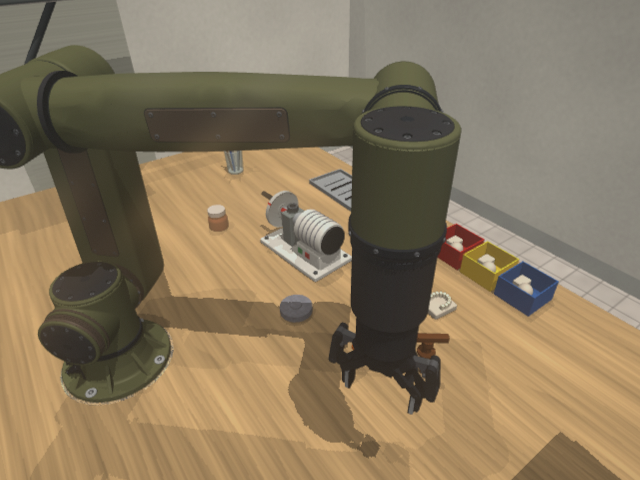

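View pics/wrist0.png

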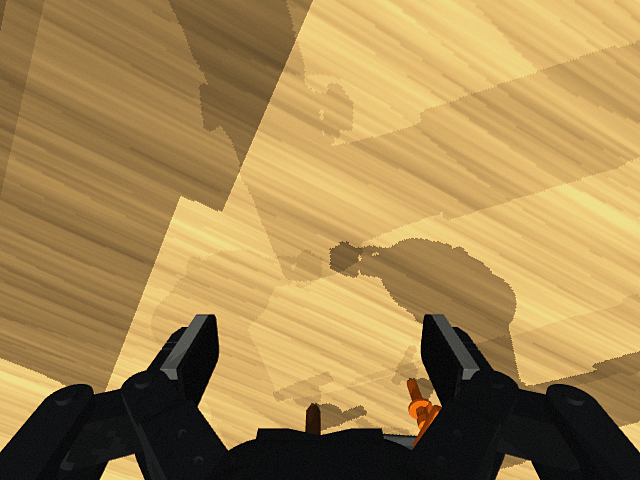

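```bash
python3 - <<'E'
import cv2,numpy as np
a=cv2.imread('pics/scene0.png'); b=cv2.imread('pics/side0.png')
A=cv2.resize(a[155:385,210:410],None,fx=3,fy=2.6,interpolation=cv2.INTER_CUBIC)
cv2.imwrite('pics/z1.png',cv2.resize(a[155:305,220:420],(800,600),interpolation=cv2.INTER_CUBIC))
cv2.imwrite('pics/z2.png',cv2.resize(b[170:290,230:390],(800,600),interpolation=cv2.INTER_CUBIC))
cv2.imwrite('pics/z3.png',cv2.resize(a[270:420,200:400],(800,600),interpolation=cv2.INTER_CUBIC))
E
```

```text
(no output)
```

View pics/z1.png

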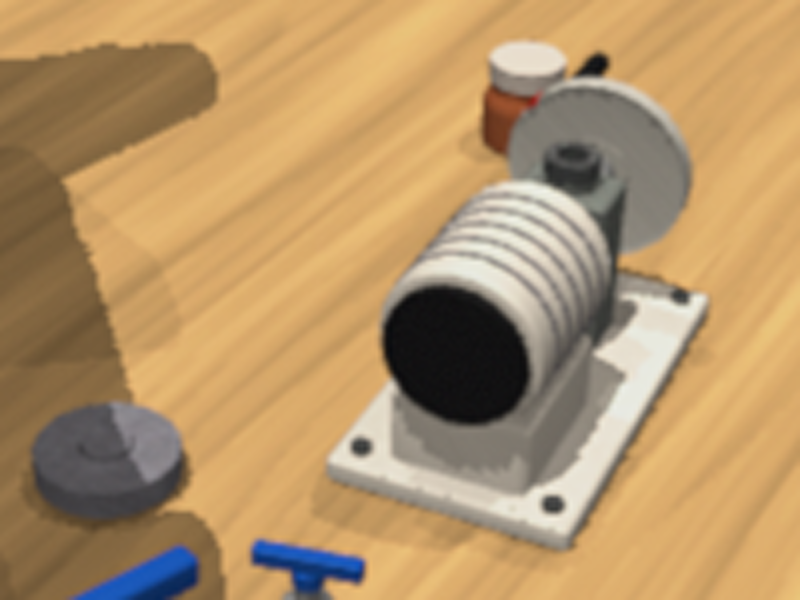

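View pics/z2.png

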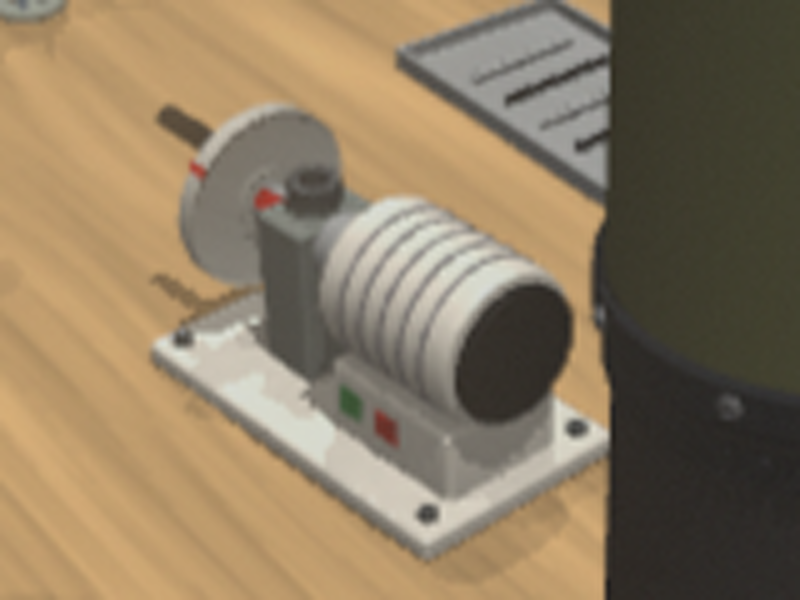

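View pics/z3.png

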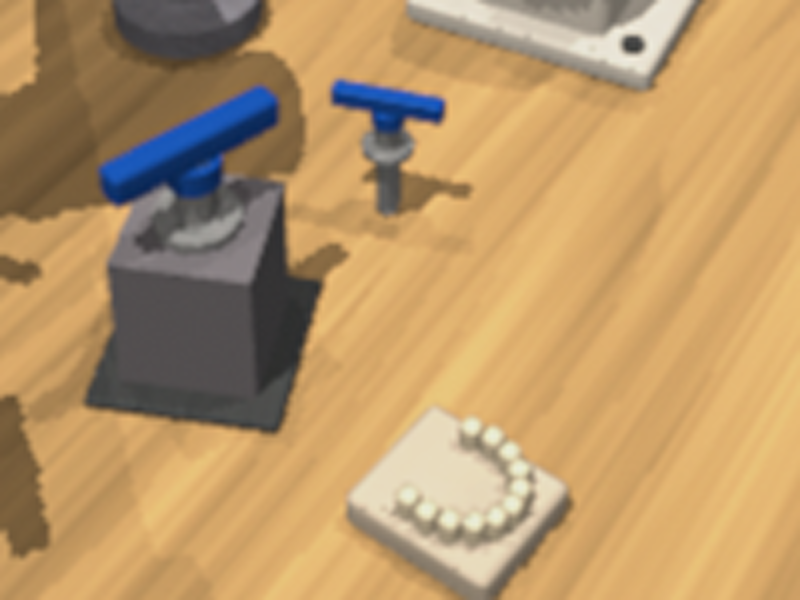

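```bash
python3 - <<'E'
from h import *
def S(x,y):return (x/4+220,y/4+155)
def D(x,y):return (x/5+230,y/5+170)
for p in [(328,465),(572,538),(708,298)]: print('scene base',onz('scene',*S(*p),.016))
for p in [(153,350),(430,546),(607,435)]: print('side base',onz('side',*D(*p),.016))
T=lambda a,b:tri([ray('scene',*S(*a)),ray('side',*D(*b))])
print('screw',T((573,152),(315,178)))
print('pin tip',T((602,62),(165,114)))
def S3(x,y):return (x/4+200,y/4+270)
print('key ends', [onz('scene',*S3(*p),.126) for p in [(110,178),(268,96)]])
print('stand corners',[onz('scene',*S3(*p),.075) for p in [(110,268),(250,280),(285,185),(140,180)]])
E
```

```text
scene base [ 0.49815151 -0.05709569  0.016     ]
scene base [ 0.63456265 -0.04112571  0.016     ]
scene base [0.60566011 0.2049166  0.016     ]
side base [0.46225621 0.18660336 0.016     ]
side base [ 0.4911059  -0.05569197  0.016     ]
side base [ 0.62422777 -0.03736747  0.016     ]
screw [0.54323822 0.12492826 0.13442283]
pin tip [0.50977604 0.23300569 0.13693078]
key ends [array([ 0.53196883, -0.32948434,  0.126     ]), array([ 0.55553383, -0.25741043,  0.126     ])]
stand corners [array([ 0.52743529, -0.33039831,  0.075     ]), array([ 0.57920012, -0.30574901,  0.075     ]), array([ 0.55944288, -0.25349519,  0.075     ]), array([ 0.50539563, -0.28387706,  0.075     ])]
```

```bash
cat >> h.py <<'E'
def Rt(s=None):
    s=s or manip.read_state(); return R.from_euler('xyz',s['tcp_rot'])
def down(yaw): # tool x down, tool y (jaw) along yaw direction
    y=np.array([np.cos(yaw),np.sin(yaw),0]); x=np.array([0,0,-1.]); return R.from_matrix(np.c_[x,y,np.cross(x,y)])
def plan(p,yaw,smax=24,rmax=4.8,both=True):
    s=manip.read_state(); r=Rt(s); tp=np.array(s['tcp_pos'])
    print('t',round(s['time_s'],2),'tcp',tp.round(4),'jawyaw',round(float(np.arctan2(*r.as_matrix()[[1,0],1])),4),'F',s['wrist_force'].round(1),'T',s['wrist_torque'].round(2),'g',round(s['grip_width']*85.4,1),'q6',s['joint_positions'][5].round(2))
    if p is None: return
    best=None
    for yy in ([yaw,yaw+np.pi] if both else [yaw]):
        t=down(yy); rv=(r.inv()*t).as_rotvec(); 
        if best is None or np.linalg.norm(rv)<np.linalg.norm(best[1]): best=(t,rv)
    t,rv=best; rv=np.degrees(rv)/5; d=np.array(p)-tp
    sh=r.inv().apply(d)/.025
    n=int(np.ceil(max(np.linalg.norm(d)/(smax/1000*1.0),np.abs(rv).max()*5/rmax,1)))
    print('total units shift',sh.round(2),'rot',rv.round(2),'n',n)
    for k in range(min(n,10)):
        f=k/n; rr=r*R.from_rotvec(np.radians(rv*5*f))
        print(k,(rr.inv().apply(d/n)/.025).round(2),(rv/n).round(2))
E
python3 - <<'E'
from h import *
u=np.array([np.cos(.117),np.sin(.117)]);v=np.array([-u[1],u[0]])
s0=np.array([.543,.125])
q=-.86
pin=s0+u*.045*np.sin(q+.35)+v*.088; print(pin, .1+.045*np.cos(q+.35))
plan([*pin,.23],.117)
E
```

```text
[0.51090969 0.20983398] 0.13927350284405882
t 0.15 tcp [ 0.2715 -0.5347  0.2305] jawyaw 2.0406 F [-0.  -0.3 -0.3] T [-0.03 -0.02  0.  ] g 85.5 q6 -0.33
total units shift [ 0.05 22.22 22.02] rot [-1.396e+01  1.000e-02 -1.000e-02] n 33
0 [0.   0.67 0.67] [-0.42  0.   -0.  ]
1 [0.   0.65 0.69] [-0.42  0.   -0.  ]
2 [0.   0.62 0.72] [-0.42  0.   -0.  ]
3 [0.   0.6  0.74] [-0.42  0.   -0.  ]
4 [0.   0.57 0.76] [-0.42  0.   -0.  ]
5 [0.   0.54 0.78] [-0.42  0.   -0.  ]
6 [0.   0.51 0.8 ] [-0.42  0.   -0.  ]
7 [0.   0.48 0.82] [-0.42  0.   -0.  ]
8 [0.   0.45 0.83] [-0.42  0.   -0.  ]
9 [0.   0.42 0.85] [-0.42  0.   -0.  ]
```

```bash
python3 -m handwheel '[[[0,0.9,0.9,-1,0,0,60],[0,0.8,1,-1,0,0,60],[0,0.7,1,-1,0,0,60],[0,0.6,1,-1,0,0,60],[0,0.5,1,-1,0,0,60]]]' 30
python3 -m handwheel '[[[0,0.4,1,-1,0,0,60],[0,0.3,1,-1,0,0,60],[0,0.2,1,-1,0,0,60],[0,0.1,1,-1,0,0,60],[0,0,1,-1,0,0,60]]]' 
python3 - <<'E'
from h import *
plan([.511,.21,.23],.117)
E
```

```text
time_s: 0.57
tcp_pos: [0.3163, -0.3884, 0.2253]
tcp_rot: [1.505, 1.56, 2.42]
wrist_force: [0.4, 0.9, 0.4]
grip_width: 0.705
time_s: 0.98
tcp_pos: [0.3518, -0.2577, 0.2244]
tcp_rot: [0.98, 1.559, 2.353]
wrist_force: [0.5, -0.1, 0.1]
grip_width: 0.7
t 0.98 tcp [ 0.3518 -0.2577  0.2244] jawyaw 2.9442 F [ 0.5 -0.1  0.1] T [ 0.02 -0.07 -0.02] g 59.8 q6 -0.03
total units shift [-0.12 -2.57 19.59] rot [-3.6  0.1 -0.1] n 21
0 [-0.01 -0.12  0.93] [-0.17  0.   -0.  ]
1 [-0.01 -0.14  0.93] [-0.17  0.   -0.  ]
2 [-0.01 -0.15  0.93] [-0.17  0.   -0.  ]
3 [-0.01 -0.16  0.93] [-0.17  0.   -0.  ]
4 [-0.01 -0.18  0.92] [-0.17  0.   -0.  ]
5 [-0.01 -0.19  0.92] [-0.17  0.   -0.  ]
6 [-0.01 -0.21  0.92] [-0.17  0.   -0.  ]
7 [-0.01 -0.22  0.92] [-0.17  0.   -0.  ]
8 [-0.01 -0.23  0.91] [-0.17  0.   -0.  ]
9 [-0.01 -0.25  0.91] [-0.17  0.   -0.  ]
```

```bash
python3 -m handwheel '[[[-0.2,-0.1,1,-0.4,0,0,60],[-0.2,-0.1,1,-0.4,0,0,60],[-0.2,-0.1,1,-0.4,0,0,60],[0,-0.2,1,-0.4,0,0,60],[0,-0.2,1,-0.4,0,0,60]]]'
python3 -m handwheel '[[[0,-0.2,1,-0.4,0,0,60],[0,-0.2,1,-0.4,0,0,60],[0,-0.2,1,-0.4,0,0,60],[0,-0.2,1,-0.4,0,0,60],[0,-0.2,0.5,0,0,0,60]]]'
python3 - <<'E'
from h import *
plan([.511,.21,.23],.117)
snap('scene','s2');snap('side','d2');snap('wrist','w2'); import pickle; pickle.dump(manip.camera_info('wrist'),open('w2.pkl','wb'))
a=cv2.imread('pics/s2.png');b=cv2.imread('pics/d2.png')
cv2.imwrite('pics/z4.png',np.hstack([cv2.resize(a[155:275,290:410],(400,400),interpolation=2),cv2.resize(b[170:290,230:350],(400,400),interpolation=2)]))
E
```

```text
time_s: 1.4
tcp_pos: [0.3841, -0.1292, 0.2399]
tcp_rot: [0.714, 1.557, 2.274]
wrist_force: [0.1, -0.4, -1.0]
grip_width: 0.699
time_s: 1.82
tcp_pos: [0.4025, -0.0079, 0.2406]
tcp_rot: [0.46, 1.556, 2.171]
wrist_force: [0.7, -0.7, -0.8]
grip_width: 0.703
t 1.82 tcp [ 0.4025 -0.0079  0.2406] jawyaw -3.0013 F [ 0.7 -0.7 -0.8] T [-0.07 -0.05 -0.03] g 60.1 q6 -0.34
total units shift [ 0.49 -5.52  8.02] rot [ 0.27  0.15 -0.07] n 11
0 [ 0.04 -0.5   0.73] [ 0.02  0.01 -0.01]
1 [ 0.04 -0.5   0.73] [ 0.02  0.01 -0.01]
2 [ 0.04 -0.5   0.73] [ 0.02  0.01 -0.01]
3 [ 0.04 -0.5   0.73] [ 0.02  0.01 -0.01]
4 [ 0.04 -0.5   0.73] [ 0.02  0.01 -0.01]
5 [ 0.04 -0.49  0.73] [ 0.02  0.01 -0.01]
6 [ 0.04 -0.49  0.74] [ 0.02  0.01 -0.01]
7 [ 0.04 -0.49  0.74] [ 0.02  0.01 -0.01]
8 [ 0.04 -0.49  0.74] [ 0.02  0.01 -0.01]
9 [ 0.04 -0.49  0.74] [ 0.02  0.01 -0.01]
```

View pics/w2.png

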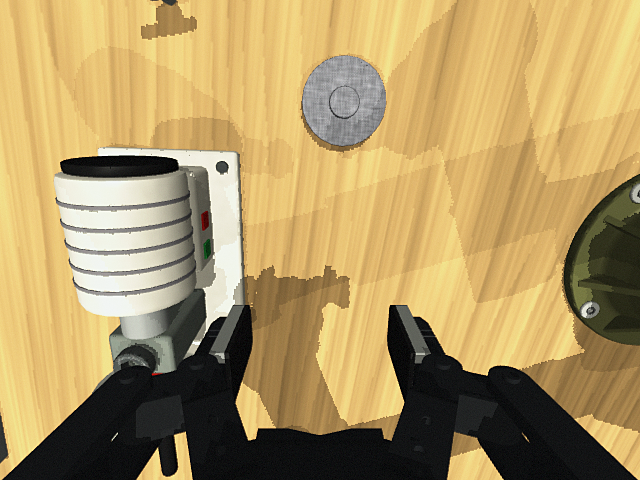

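View pics/d2.png

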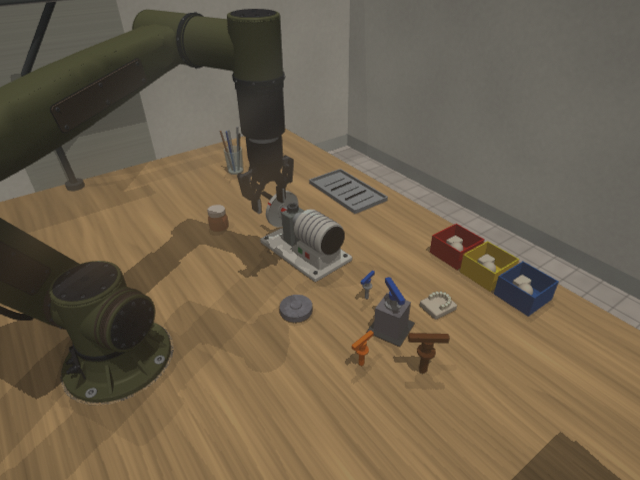

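View pics/s2.png

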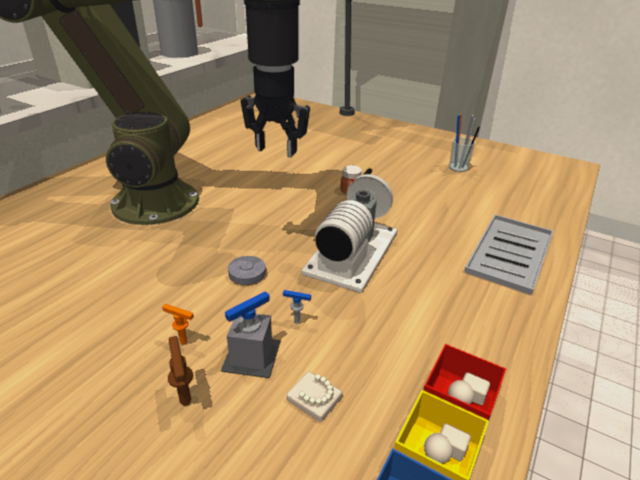

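```bash
python3 -m handwheel '[[[0,-0.6,0.9,0,0,0,50],[0,-0.6,0.9,0,0,0,50],[0,-0.6,0.9,0,0,0,50],[0,-0.6,0.9,0.2,0.1,0,50],[0,-0.6,0.9,0,0,0,50]]]'
python3 -m handwheel '[[[0,-0.6,0.9,0,0,0,50],[0,-0.6,0.9,0,0,0,50],[0,-0.6,0.9,0,0,0,50],[0,-0.4,0.6,0,0,0,50],[0,-0.2,0.2,0,0,0,50]]]'
cat > snapw.py <<'E'
from h import *
import pickle,sys
n=sys.argv[1]
plan(None,0)
c=manip.camera_info('wrist'); snap('wrist',n); pickle.dump(c,open(n+'.pkl','wb'))
E
python3 snapw.py w3
```

```text
time_s: 2.38
tcp_pos: [0.4634, 0.109, 0.2437]
tcp_rot: [0.644, 1.567, 2.325]
wrist_force: [1.3, -1.0, -0.9]
grip_width: 0.582
time_s: 2.8
tcp_pos: [0.5177, 0.2037, 0.2419]
tcp_rot: [1.395, 1.566, 3.07]
wrist_force: [-0.7, -1.1, 0.8]
grip_width: 0.585
t 2.8 tcp [0.5177 0.2037 0.2419] jawyaw -3.0368 F [-0.7 -1.1  0.8] T [-0.02 -0.04  0.02] g 50.0 q6 -0.63
```

View pics/w3.png

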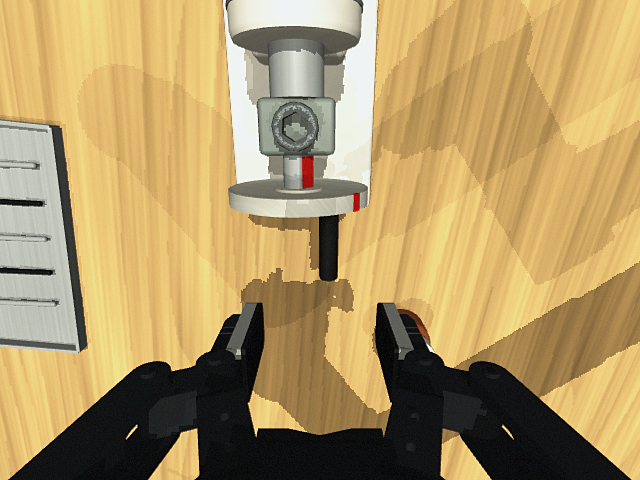

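```bash
python3 - <<'E'
from h import *
import pickle
a=cv2.imread('pics/w3.png'); cv2.imwrite('pics/z5.png',cv2.resize(a[75:300,215:385],(600,794),interpolation=2)[:600])
cv2.imwrite('pics/z6.png',cv2.resize(a[95:160,255:340],(785,600),interpolation=2))
c=pickle.load(open('w3.pkl','rb'))
f=lambda u,v,z:onz('wrist',u,v,z,c).round(4)
print('screw',f(295,127,.1335))
print('pin',f(329,240,.139),f(329,277,.146))
print('block',[f(*p,.116) for p in [(259,98),(333,98),(259,156),(335,155)]])
print('base',[f(*p,.016) for p in [(376,20),(371,180),(235,180)]])
E
```

```text
screw [0.5428 0.1242 0.1335]
pin [0.5115 0.199  0.139 ] [0.5087 0.225  0.146 ]
block [array([0.5705, 0.1078, 0.116 ]), array([0.519 , 0.1023, 0.116 ]), array([0.5685, 0.1472, 0.116 ]), array([0.513 , 0.1407, 0.116 ])]
base [array([0.4848, 0.0259, 0.016 ]), array([0.4677, 0.1682, 0.016 ]), array([0.607 , 0.1828, 0.016 ])]
```

View pics/z5.png

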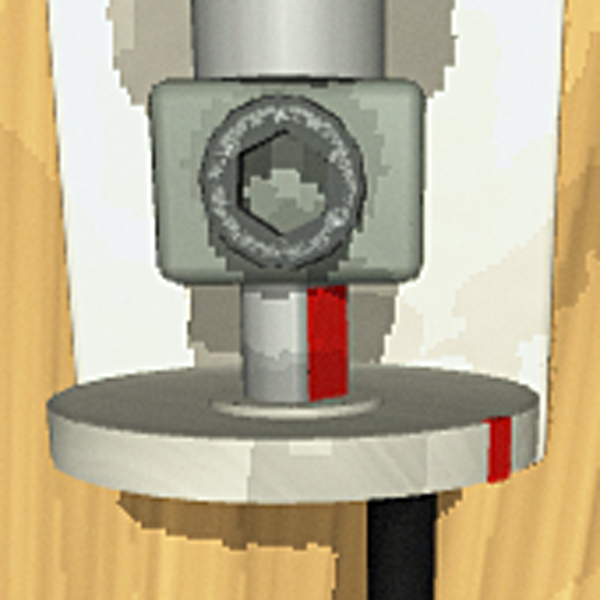

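View pics/z6.png

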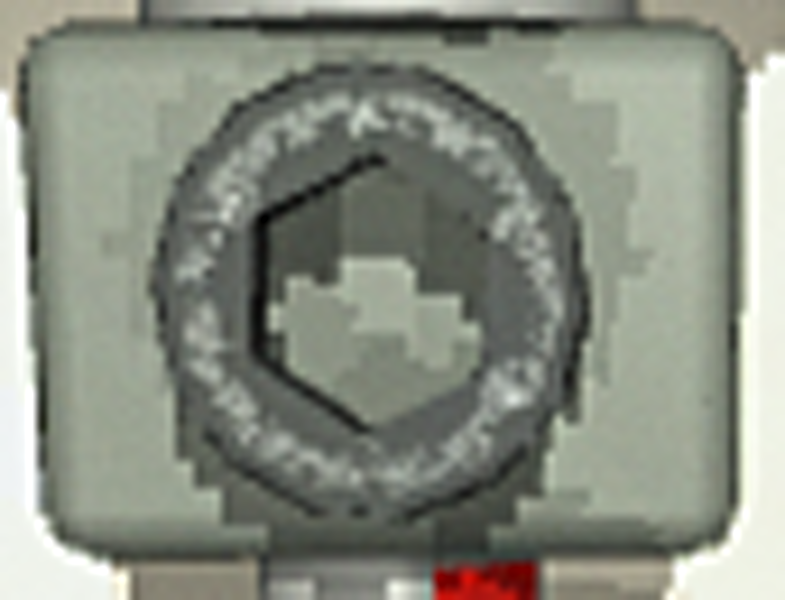

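```bash
python3 - <<'E'
from h import *
plan([.5103,.2092,.122],.11)
E
```

```text
t 2.85 tcp [0.5179 0.2037 0.2415] jawyaw -3.0368 F [-0.3 -0.2 -0.6] T [-0.04  0.15  0.03] g 50.0 q6 -0.63
total units shift [4.78 0.25 0.25] rot [-0.06  0.   -0.06] n 5
0 [0.96 0.05 0.05] [-0.01  0.   -0.01]
1 [0.96 0.05 0.05] [-0.01  0.   -0.01]
2 [0.96 0.05 0.05] [-0.01  0.   -0.01]
3 [0.96 0.05 0.05] [-0.01  0.   -0.01]
4 [0.96 0.05 0.05] [-0.01  0.   -0.01]
```

```bash
python3 -m handwheel '[[[0.9,0.1,0.05,0,0,0,50],[0.9,0.1,0.05,0,0,0,50],[0.9,0.05,0.05,0,0,0,50],[0.8,0.05,0.05,0,0,0,50],[0.6,0,0.05,0,0,0,40]]]'
python3 - <<'E'
from h import *
plan([.5103,.2092,.122],.11)
E
python3 snapw.py w4
```

```text
time_s: 3.27
tcp_pos: [0.5121, 0.2034, 0.1401]
tcp_rot: [-0.729, 1.568, 0.94]
wrist_force: [0.5, -0.5, -0.8]
grip_width: 0.475
t 3.27 tcp [0.5121 0.2034 0.1401] jawyaw -3.0433 F [ 0.5 -0.5 -0.8] T [0.05 0.01 0.01] g 40.5 q6 -0.64
total units shift [0.72 0.05 0.24] rot [-0.13  0.03  0.02] n 1
0 [0.72 0.05 0.24] [-0.13  0.03  0.02]
t 3.27 tcp [0.5121 0.2034 0.1401] jawyaw -3.0433 F [ 0.5 -0.5 -0.8] T [0.05 0.01 0.01] g 40.5 q6 -0.64
```

View pics/w4.png

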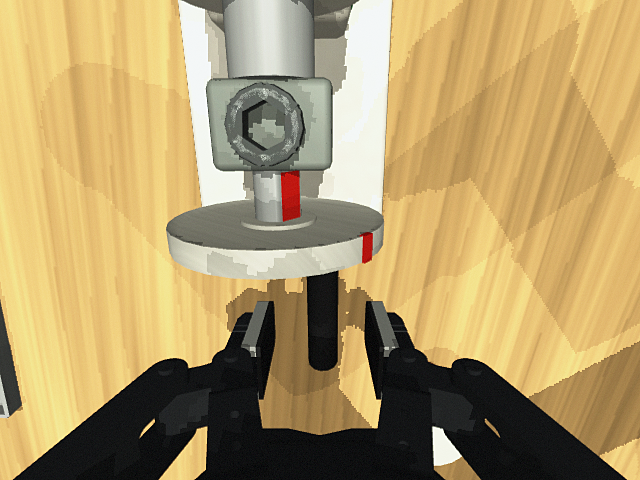

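```bash
python3 -m handwheel '[[[0.4,0,0.15,-0.1,0,0,40],[0.4,0,0.1,0,0,0,40],[0,0,0,0,0,0,30],[0,0,0,0,0,0,0],[0,0,0,0,0,0,0]]]' 30
python3 -m handwheel '[[[0,0,0,0,0,0,0],[0,0,0,0,0,0,0],[0,0,0,0,0,0,0],[0,0,0,0,0,0,0],[0,0,0,0,0,0,0]]]' 30
python3 snapw.py w5
```

```text
time_s: 3.73
tcp_pos: [0.5107, 0.2062, 0.1166]
tcp_rot: [1.366, 1.569, 3.041]
wrist_force: [1.1, 0.3, -4.8]
grip_width: 0.151
time_s: 4.15
tcp_pos: [0.5106, 0.2063, 0.1166]
tcp_rot: [1.284, 1.568, 2.959]
wrist_force: [1.5, -0.6, -4.4]
grip_width: 0.148
t 4.15 tcp [0.5106 0.2063 0.1166] jawyaw -3.0374 F [ 1.5 -0.6 -4.4] T [-0.1  -0.21  0.  ] g 12.7 q6 -0.64
```

View pics/w5.png

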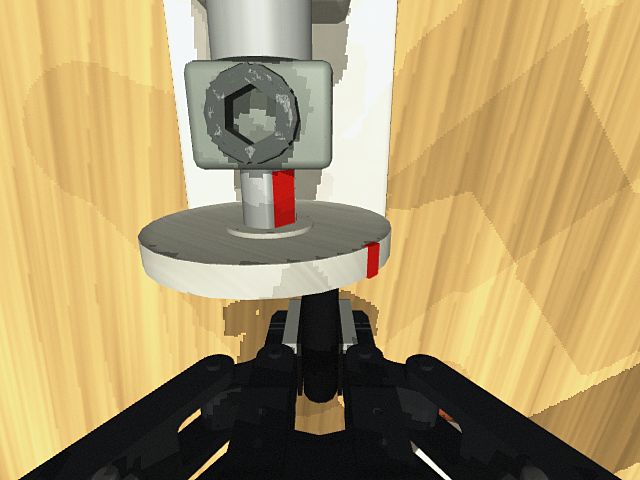

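```bash
python3 -m handwheel '[[[-0.08,-0.14,0,0,0,0,0],[-0.07,-0.15,0,0,0,0,0],[-0.05,-0.15,0,0,0,0,0],[-0.04,-0.16,0,0,0,0,0],[-0.02,-0.16,0,0,0,0,0]]]' 30
python3 -m handwheel '[[[0,-0.16,0,0,0,0,0],[0.02,-0.16,0,0,0,0,0],[0.02,-0.16,0,0,0,0,0],[0.04,-0.15,0,0,0,0,0],[0.04,-0.14,0,0,0,0,0]]]' 30
python3 -m handwheel '[[[0,0,0,0,0,0,0],[0,0,0,0,0,0,0],[0,0,0,0,0,0,0],[0,0,0,0,0,0,0],[0,0,0,0,0,0,0]]]' 30
python3 snapw.py w6;python3 - <<'E'
from h import *
a=cv2.imread('pics/w6.png'); cv2.imwrite('pics/z7.png',cv2.resize(a[50:320,120:460],(755,600),interpolation=2))
p=manip.read_state()['tcp_pos']; u=np.array([.994,.1098]); print((p[:2]-[.5428,.1242])@u)
E
```

```text
time_s: 4.62
tcp_pos: [0.5205, 0.2073, 0.1222]
tcp_rot: [1.674, 1.545, -2.932]
wrist_force: [-11.9, -0.9, 6.4]
grip_width: 0.147
time_s: 5.03
tcp_pos: [0.5337, 0.2087, 0.1259]
tcp_rot: [1.701, 1.531, -2.9]
wrist_force: [-10.2, -1.3, 5.0]
grip_width: 0.151
time_s: 5.45
tcp_pos: [0.5334, 0.2086, 0.1261]
tcp_rot: [1.704, 1.529, -2.898]
wrist_force: [-1.4, 0.8, -2.7]
grip_width: 0.151
t 5.45 tcp [0.5334 0.2086 0.1261] jawyaw -3.0314 F [-1.4  0.8 -2.7] T [-0.05  0.36 -0.  ] g 12.9 q6 -0.6
-4.200406863731828e-05
```

View pics/z7.png

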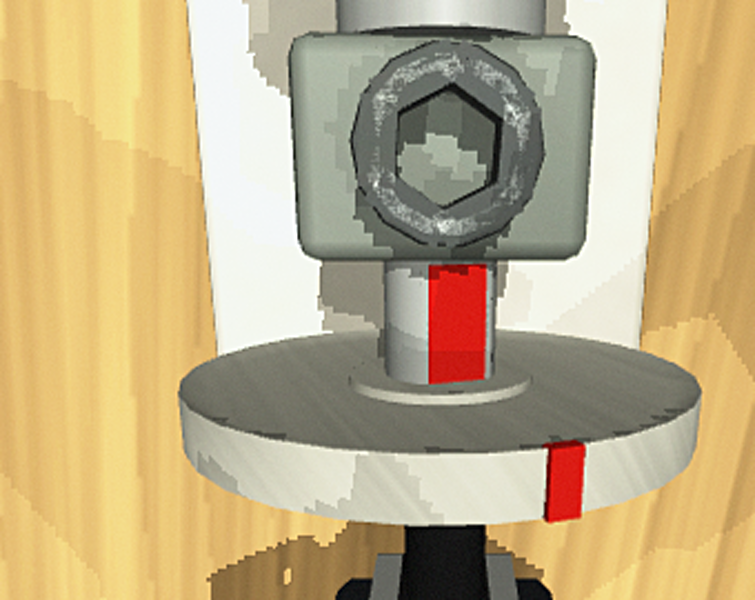

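```bash
python3 -m handwheel '[[[0.02,-0.16,0,0,0,0,0],[0.04,-0.16,0,0,0,0,0],[0.06,-0.16,0,0,0,0,0],[0.06,-0.16,0,0,0,0,0],[0.06,-0.12,0,0,0,0,0]]]' 30
python3 -m handwheel '[[[0,0,0,0,0,0,0],[0,0,0,0,0,0,0],[0,0,0,0,0,0,0],[0,0,0,0,0,0,0],[0,0,0,0,0,0,0]]]' 30
python3 snapw.py w7;python3 - <<'E'
from h import *
a=cv2.imread('pics/w7.png'); cv2.imwrite('pics/z8.png',cv2.resize(a[50:320,120:460],(755,600),interpolation=2))
p=manip.read_state()['tcp_pos']; u=np.array([.994,.1098]); print((p[:2]-[.5428,.1242])@u)
E
```

```text
time_s: 5.92
tcp_pos: [0.5482, 0.2102, 0.1254]
tcp_rot: [1.714, 1.523, -2.885]
wrist_force: [-8.3, -1.4, 5.2]
grip_width: 0.146
time_s: 6.33
tcp_pos: [0.5479, 0.2102, 0.1255]
tcp_rot: [1.714, 1.522, -2.885]
wrist_force: [-1.7, 0.4, -1.1]
grip_width: 0.148
t 6.33 tcp [0.5479 0.2102 0.1255] jawyaw -3.0284 F [-1.7  0.4 -1.1] T [-0.03  0.67 -0.09] g 12.6 q6 -0.58
0.014496607893437189
```

View pics/z8.png

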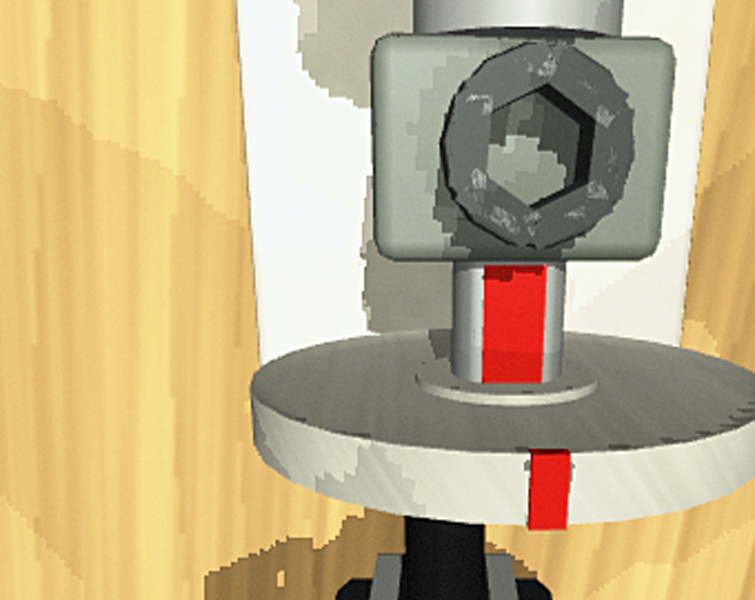

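```bash
cat > meas.py <<'E'
from h import *
import pickle,sys
n=sys.argv[1]; c=pickle.load(open(n+'.pkl','rb'))
im=cv2.imread(f'pics/{n}.png'); hsv=cv2.cvtColor(im,cv2.COLOR_BGR2HSV)
m=(((hsv[...,0]<8)|(hsv[...,0]>172))&(hsv[...,1]>190)&(hsv[...,2]>110)).astype(np.uint8)
N,l,st,ce=cv2.connectedComponentsWithStats(m)
S=np.array([.5428,.1242]); u=np.array([np.cos(.11),np.sin(.11)]);v=np.array([-u[1],u[0]])
for i in range(1,N):
    if st[i,4]<60: continue
    print('blob',st[i],ce[i].round(1))
    y0,hh=st[i,1],st[i,3]
    for row in range(y0+hh//5,y0+hh*4//5,max(1,hh//4)):
        xs=np.where(l[row]==i)[0]; mid=(xs.min()+xs.max())/2
        for z in (.1095,.155):
            L=[((onz('wrist',x,row,z,c)[:2]-S)) for x in (xs.min()-.5,mid,xs.max()+.5)]
            print(row,z,[((d@u).round(4),(d@v).round(4)) for d in L])
g=[]
for p in map(eval,sys.argv[2:]): d=onz('wrist',*p[:2],p[2],c); print(d,(d[:2]-S)@u,(d[:2]-S)@v)
s=manip.read_state(); r=Rt(s).as_matrix(); gp=s['tcp_pos']-.019*r[:,0]; print('grasp pt',gp,(gp[:2]-S)@u,(gp[:2]-S)@v,'xaxis',r[:,0])
E
python3 meas.py w7 '(120+538/2.22,50+145/2.22,.1335)' '(120+375/2.22,50+150/2.22,.116)' '(120+674/2.22,50+150/2.22,.116)'
```

```text
blob [ 337  170   29   52 1412] [350.8 195.3]
180 0.1095 [(np.float64(0.0066), np.float64(0.0255)), (np.float64(0.0003), np.float64(0.0255)), (np.float64(-0.006), np.float64(0.0255))]
180 0.155 [(np.float64(0.0112), np.float64(0.0195)), (np.float64(0.0067), np.float64(0.0195)), (np.float64(0.0022), np.float64(0.0195))]
193 0.1095 [(np.float64(0.0065), np.float64(0.0313)), (np.float64(0.0004), np.float64(0.0313)), (np.float64(-0.0058), np.float64(0.0314))]
193 0.155 [(np.float64(0.0111), np.float64(0.0237)), (np.float64(0.0067), np.float64(0.0237)), (np.float64(0.0023), np.float64(0.0237))]
206 0.1095 [(np.float64(0.0064), np.float64(0.0373)), (np.float64(0.0004), np.float64(0.0373)), (np.float64(-0.0056), np.float64(0.0373))]
206 0.155 [(np.float64(0.011), np.float64(0.0279)), (np.float64(0.0067), np.float64(0.028)), (np.float64(0.0025), np.float64(0.028))]
blob [358 252  19  37 600] [366.8 270.3]
259 0.1095 [(np.float64(-0.0042), np.float64(0.0632)), (np.float64(-0.0086), np.float64(0.0632)), (np.float64(-0.013), np.float64(0.0633))]
259 0.155 [(np.float64(0.0034), np.float64(0.0464
[... 314 characters left out ...]
(0.0498)), (np.float64(-0.0027), np.float64(0.0498))]
277 0.1095 [(np.float64(-0.0046), np.float64(0.0725)), (np.float64(-0.0085), np.float64(0.0726)), (np.float64(-0.0125), np.float64(0.0727))]
277 0.155 [(np.float64(0.0032), np.float64(0.0531)), (np.float64(0.0003), np.float64(0.0532)), (np.float64(-0.0025), np.float64(0.0532))]
[0.54336712 0.12354352 0.1335    ] 0.0004916232058720289 -0.0007147717439555239
[0.57010532 0.12682735 0.116     ] 0.027428718297303315 -0.0003860583087245649
[0.51531988 0.12048963 0.116     ] -0.027721350360809065 -0.0006712214659885303
grasp pt [0.54879204 0.21040741 0.14452779] 0.015419532137464536 0.08502858173398678 xaxis [-0.0475999  -0.01250419 -0.99878821]
```

```bash
python3 -m handwheel '[[[0,0,0,0,0,0,30],[0,0,0,0,0,0,45],[0,0,0,0,0,0,50],[-0.6,0,0,0,0,0,50],[-1,0,0,0,0,0,50]]]' 30
python3 - <<'E'
from h import *
plan([.55,.215,.23],.11)
E
```

```text
time_s: 6.8
tcp_pos: [0.55, 0.2103, 0.1634]
tcp_rot: [1.744, 1.521, -2.854]
wrist_force: [0.6, 0.5, -0.4]
grip_width: 0.587
t 6.8 tcp [0.55   0.2103 0.1634] jawyaw -3.0282 F [ 0.6  0.5 -0.4] T [ 0.11 -0.23 -0.01] g 50.1 q6 -0.58
total units shift [-2.66  0.11  0.16] rot [ 0.04 -0.1  -0.56] n 3
0 [-0.89  0.04  0.05] [ 0.01 -0.03 -0.19]
1 [-0.89  0.02  0.06] [ 0.01 -0.03 -0.19]
2 [-0.89  0.01  0.06] [ 0.01 -0.03 -0.19]
```

```bash
python3 -m handwheel '[[[-0.9,0,0,0,0,-0.2,50],[-0.9,0,0,0,-0.1,-0.2,50],[-0.9,0,0,0,0,-0.2,50],[0,0,0,0,0,0,50],[0,0,0,0,0,0,50]]]'
python3 snapw.py w8; python3 meas.py w8 | grep -v ' 0.1095 \[.*0.06'; python3 - <<'E'
from h import *
a=cv2.imread('pics/w8.png'); cv2.imwrite('pics/z9.png',cv2.resize(a[60:300,200:440],(600,600),interpolation=2))
E
```

```text
time_s: 7.22
tcp_pos: [0.5554, 0.2115, 0.2448]
tcp_rot: [-1.365, 1.547, 0.319]
wrist_force: [-0.4, 0.4, -1.4]
grip_width: 0.59
t 7.22 tcp [0.5554 0.2115 0.2448] jawyaw -3.0287 F [-0.4  0.4 -1.4] T [-0.    0.07 -0.03] g 50.4 q6 -0.59
blob [345 151  17  32 510] [353.  166.5]
157 0.1095 [(np.float64(0.0064), np.float64(0.0257)), (np.float64(0.0003), np.float64(0.0256)), (np.float64(-0.0058), np.float64(0.0256))]
157 0.155 [(np.float64(0.0086), np.float64(0.022)), (np.float64(0.0035), np.float64(0.022)), (np.float64(-0.0016), np.float64(0.022))]
165 0.1095 [(np.float64(0.0062), np.float64(0.0316)), (np.float64(0.0001), np.float64(0.0316)), (np.float64(-0.006), np.float64(0.0316))]
165 0.155 [(np.float64(0.0085), np.float64(0.027)), (np.float64(0.0033), np.float64(0.027)), (np.float64(-0.0018), np.float64(0.0269))]
173 0.1095 [(np.float64(0.0068), np.float64(0.0377)), (np.float64(0.0007), np.float64(0.0376)), (np.float64(-0.0055), np.float64(0.0376))]
173 0.155 [(np.float64(0.009), np.float64(0.0321)), (np.float64(0.0038), np.float64(0.032)), (np.float64(-0.0013), np.float64(0.032))]
blob
[... 158 characters left out ...]
float64(0.0554))]
196 0.155 [(np.float64(0.0033), np.float64(0.0469)), (np.float64(0.0004), np.float64(0.0469)), (np.float64(-0.0026), np.float64(0.0469))]
201 0.1095 [(np.float64(-0.0001), np.float64(0.0595)), (np.float64(-0.0036), np.float64(0.0594)), (np.float64(-0.0071), np.float64(0.0594))]
201 0.155 [(np.float64(0.0032), np.float64(0.0503)), (np.float64(0.0002), np.float64(0.0502)), (np.float64(-0.0027), np.float64(0.0502))]
206 0.155 [(np.float64(0.0031), np.float64(0.0536)), (np.float64(0.0005), np.float64(0.0536)), (np.float64(-0.0022), np.float64(0.0536))]
grasp pt [0.55528034 0.21119729 0.26460957] 0.02195532455027454 0.08510141511763183 xaxis [ 0.0239401   0.00761832 -0.99968437]
```

View pics/z9.png

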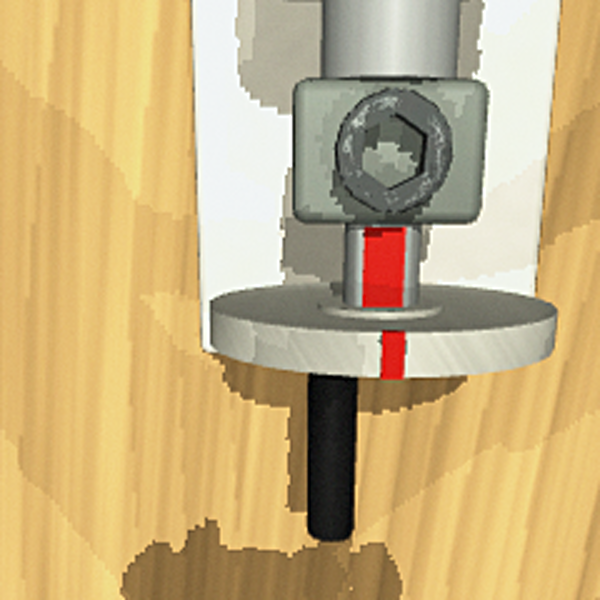

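```bash
python3 - <<'E'
from h import *
import pickle
for n,a,b in [('w8',(357.2,100),(356,144.8)),('w3',(296.1,111.8),(295.1,141.6)),('w7',(120+540/2.22,50+85/2.22),(120+533/2.22,50+210/2.22)),('w6',(120+450/2.22,50+84/2.22),(120+444/2.22,50+209/2.22))]:
    c=pickle.load(open(n+'.pkl','rb'));A=onz('wrist',*a,.1335,c);B=onz('wrist',*b,.1335,c);d=B-A;print(n,np.linalg.norm(d),np.degrees(np.arctan2(d[1],d[0])),(A+B)/2)
plan([.5,0.0,.25],2.82); plan([.543,-.293,.25],1.254+np.pi/2)
E
```

```text
w8 0.028479126597825057 96.79082793310482 [0.54333521 0.12559928 0.1335    ]
w3 0.018958602311595494 92.78274599865979 [0.54243791 0.12409892 0.1335    ]
w7 0.019079680440402157 95.199620639305 [0.54353321 0.12416728 0.1335    ]
w6 0.019047054774335537 93.50898698243637 [0.5432127 0.1240923 0.1335   ]
t 7.27 tcp [0.5557 0.2113 0.2456] jawyaw -3.0289 F [0.  0.9 1.4] T [-0.06  0.07  0.01] g 49.7 q6 -0.59
total units shift [-0.29  3.16 -8.15] rot [4.98 0.12 0.27] n 10
0 [-0.03  0.32 -0.81] [0.5  0.01 0.03]
1 [-0.03  0.28 -0.83] [0.5  0.01 0.03]
2 [-0.03  0.24 -0.84] [0.5  0.01 0.03]
3 [-0.02  0.21 -0.85] [0.5  0.01 0.03]
4 [-0.02  0.17 -0.86] [0.5  0.01 0.03]
5 [-0.02  0.13 -0.86] [0.5  0.01 0.03]
6 [-0.02  0.1  -0.87] [0.5  0.01 0.03]
7 [-0.02  0.06 -0.87] [0.5  0.01 0.03]
8 [-0.02  0.02 -0.87] [0.5  0.01 0.03]
9 [-0.02 -0.02 -0.87] [0.5  0.01 0.03]
t 7.27 tcp [0.5557 0.2113 0.2456] jawyaw -3.0289 F [0.  0.9 1.4] T [-0.06  0.07  0.01] g 49.7 q6 -0.59
total units shift [ -0.34   2.77 -19.99] rot [4.92 0.12 0.27] n 22
0 [-0.02  0.13 -0.91] [0.22 0.01 0.01]
1 [-0.01  0.11 -0.91] [0.22 0.01 0.01]
2 [-0.01  0.09 -0.91] [0.22 0.01 0.01]
3 [-0.01  0.07 -0.91] [0.22 0.01 0.01]
4 [-0.01  0.05 -0.92] [0.22 0.01 0.01]
5 [-0.01  0.04 -0.92] [0.22 0.01 0.01]
6 [-0.01  0.02 -0.92] [0.22 0.01 0.01]
7 [-0.01  0.   -0.92] [0.22 0.01 0.01]
8 [-0.01 -0.02 -0.92] [0.22 0.01 0.01]
9 [-0.01 -0.03 -0.92] [0.22 0.01 0.01]
```

```bash
python3 - <<'E'
from h import *
s=manip.read_state();print(s['joint_positions'].round(3),s['tcp_pos'])
E
```

```text
[ 0.706  0.005  0.071  0.01  -1.614 -0.593] [0.5557352  0.21134204 0.24561557]
```

```bash
python3 -m handwheel '[[[0,0.2,-1,0.3,0,0.1,50],[0,0.2,-1,0.3,0,0.1,50],[0,0.1,-1,0.3,0,0.1,50],[0,0.1,-1,0.3,0.1,0,50],[0,0.1,-1,0.3,0,0,50]]]'
python3 -m handwheel '[[[0,0.1,-1,0.4,0,0,50],[0,0,-1,0.4,0,0,50],[0,0,-1,0.4,0,0,50],[0,0,-1,0.4,0,0,50],[0,0,-1,0.4,0,0,50]]]'
python3 -m handwheel '[[[0,0,-1,0.4,0,0,50],[0,0,-1,0.4,0,0,50],[0,0,-1,0.4,0,0,50],[0,0,-0.6,0.4,0,0,50],[0,0,-0.2,0.4,0,0,50]]]'
python3 snapw.py w9; python3 - <<'E'
from h import *
plan([.543,-.2,.26],2.83)
E
```

```text
time_s: 7.68
tcp_pos: [0.5451, 0.0853, 0.2427]
tcp_rot: [2.335, 1.566, -2.394]
wrist_force: [0.3, -0.4, 0.1]
grip_width: 0.586
time_s: 8.1
tcp_pos: [0.5299, -0.045, 0.2407]
tcp_rot: [2.511, 1.563, -2.4]
wrist_force: [0.8, -0.7, -1.1]
grip_width: 0.581
time_s: 8.52
tcp_pos: [0.5034, -0.1446, 0.2391]
tcp_rot: [2.696, 1.561, -2.402]
wrist_force: [-0.1, -0.1, 0.1]
grip_width: 0.585
t 8.52 tcp [ 0.5034 -0.1446  0.2391] jawyaw 2.7564 F [-0.1 -0.1  0.1] T [ 0.07 -0.02 -0.02] g 50.0 q6 -0.49
t 8.57 tcp [ 0.5033 -0.1448  0.2391] jawyaw 2.7539 F [-0.3 -0.7  0.6] T [-0.01  0.01  0.05] g 49.9 q6 -0.5
total units shift [-0.83 -2.3  -1.45] rot [-0.87 -0.1  -0.05] n 3
0 [-0.28 -0.77 -0.48] [-0.29 -0.03 -0.02]
1 [-0.28 -0.76 -0.5 ] [-0.29 -0.03 -0.02]
2 [-0.28 -0.74 -0.52] [-0.29 -0.03 -0.02]
```

View pics/w9.png

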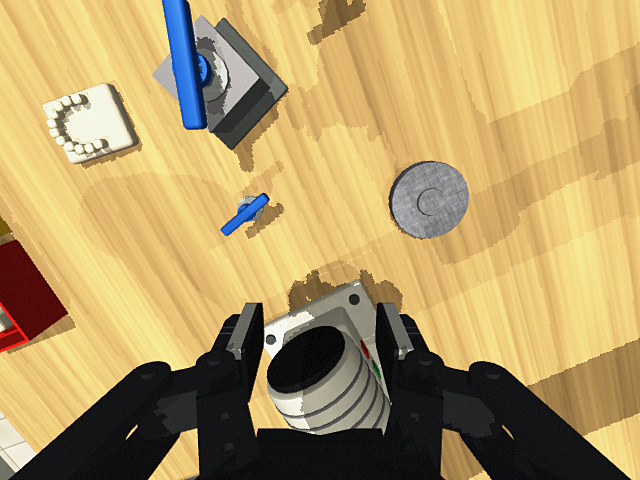

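```bash
python3 -m handwheel '[[[0,-0.8,-0.6,-0.3,0,0,50],[0,-0.8,-0.6,-0.3,0,0,50],[0,-0.7,-0.5,-0.2,0,0,50],[0,0,0,0,0,0,50],[0,0,0,0,0,0,50]]]'
python3 snapw.py w10
```

```text
time_s: 8.98
tcp_pos: [0.5435, -0.2066, 0.2377]
tcp_rot: [2.606, 1.561, -2.417]
wrist_force: [-1.1, 0.4, 0.7]
grip_width: 0.587
t 8.98 tcp [ 0.5435 -0.2066  0.2377] jawyaw 2.8311 F [-1.1  0.4  0.7] T [ 0.03 -0.04 -0.03] g 50.2 q6 -0.3
```

View pics/w10.png

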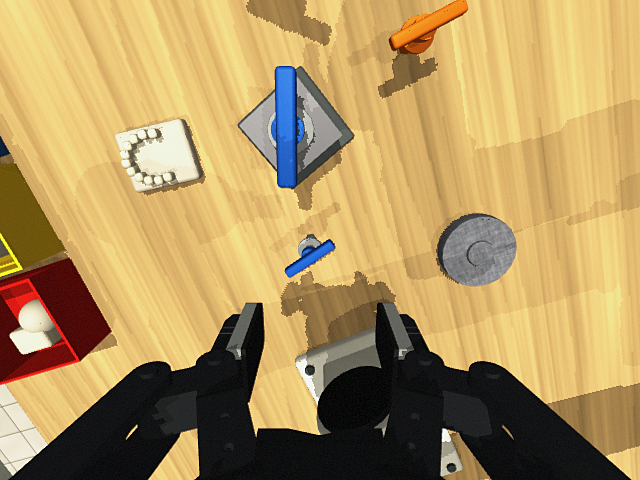

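```bash
python3 - <<'E'
from h import *
import pickle
c=pickle.load(open('w10.pkl','rb'))
im=cv2.imread('pics/w10.png');hsv=cv2.cvtColor(im,cv2.COLOR_BGR2HSV)
m=((hsv[...,0]>105)&(hsv[...,0]<125)&(hsv[...,1]>150)).astype(np.uint8)
N,l,st,ce=cv2.connectedComponentsWithStats(m)
i=[k for k in range(1,N) if 80<ce[k][1]<180 and st[k,4]>500][0]; print(st[i],ce[i])
mm=cv2.morphologyEx((l==i).astype(np.uint8),cv2.MORPH_OPEN,np.ones((5,15)))
ys,xs=np.where(l==i)
for row in range(st[i,1]+3,st[i,1]+st[i,3],12):
    r=xs[ys==row]; print(row,r.min(),r.max())
f=lambda u,v,z:onz('wrist',u,v,z,c)
a=f(286,67,.126);b=f(287,187,.126);d=b-a;print(a,b,np.linalg.norm(d),np.degrees(np.arctan2(d[1],d[0])),(a+b)/2)
for p in [(238,124),(353,135),(300,67)]: print(f(*p,.075))
E
python3 - <<'E'
import cv2
a=cv2.imread('pics/w10.png'); cv2.imwrite('pics/z10.png',cv2.resize(a[55:215,225:365],(525,600),interpolation=2))
E
```

```text
[ 271   66   33  122 2683] [286.17405889 125.79686918]
69 275 294
81 275 295
93 275 295
105 276 296
117 276 298
129 271 303
141 276 299
153 277 296
165 277 296
177 277 296
[ 0.52787695 -0.32691437  0.126     ] [ 0.55303814 -0.25343181  0.126     ] 0.07767091720878737 71.09826223228937 [ 0.54045755 -0.29017309  0.126     ]
[ 0.58052357 -0.30801309  0.075     ]
[ 0.49364619 -0.27119121  0.075     ]
[ 0.51895758 -0.33236725  0.075     ]
```

View pics/z10.png

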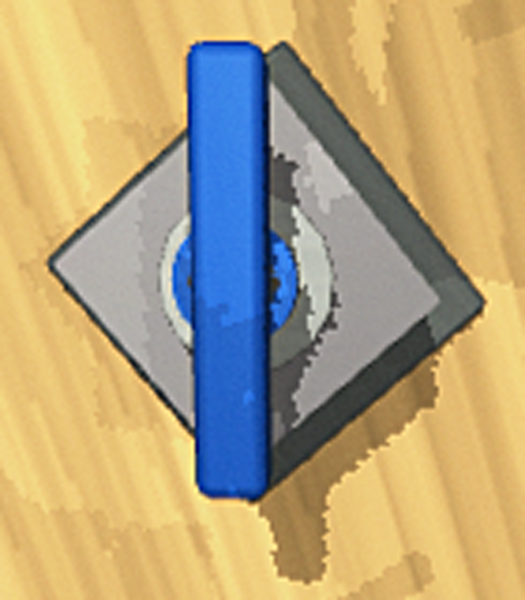

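```bash
python3 - <<'E'
from h import *
import pickle
c=pickle.load(open('w10.pkl','rb'))
A=onz('wrist',237.8,125,.075,c);B=onz('wrist',342.3,135,.075,c);print((A+B)/2,np.linalg.norm(A-B))
plan([.5405,-.2905,.15],2.812)
E
```

```text
[ 0.54150191 -0.29061299  0.075     ] 0.08572910563737707
t 9.03 tcp [ 0.5433 -0.2063  0.2374] jawyaw 2.8314 F [-1.1  1.  -0.7] T [ 0.02  0.05 -0.  ] g 49.9 q6 -0.3
total units shift [ 3.52 -0.94 -3.21] rot [ 0.22 -0.1  -0.06] n 6
0 [ 0.59 -0.16 -0.54] [ 0.04 -0.02 -0.01]
1 [ 0.59 -0.16 -0.54] [ 0.04 -0.02 -0.01]
2 [ 0.58 -0.16 -0.54] [ 0.04 -0.02 -0.01]
3 [ 0.58 -0.16 -0.54] [ 0.04 -0.02 -0.01]
4 [ 0.58 -0.16 -0.54] [ 0.04 -0.02 -0.01]
5 [ 0.58 -0.16 -0.54] [ 0.04 -0.02 -0.01]
```

```bash
python3 -m handwheel '[[[0.4,-0.2,-0.8,0.1,0,0,50],[0.6,-0.2,-0.8,0.1,-0.1,-0.1,50],[0.7,-0.2,-0.8,0,0,0,50],[0.8,-0.2,-0.6,0,0,0,50],[0.8,-0.1,-0.2,0,0,0,50]]]'
python3 - <<'E'
from h import *
plan([.541,-.2905,.108],2.812)
E
```

```text
time_s: 9.45
tcp_pos: [0.5425, -0.2876, 0.1591]
tcp_rot: [-1.456, 1.555, -0.204]
wrist_force: [0.6, 0.8, 0.2]
grip_width: 0.584
t 9.45 tcp [ 0.5425 -0.2876  0.1591] jawyaw 2.8224 F [0.6 0.8 0.2] T [ 0.1   0.01 -0.03] g 49.9 q6 -0.16
total units shift [ 2.04  0.05 -0.13] rot [0.12 0.02 0.18] n 3
0 [ 0.68  0.02 -0.04] [0.04 0.01 0.06]
1 [ 0.68  0.01 -0.04] [0.04 0.01 0.06]
2 [ 0.68  0.01 -0.04] [0.04 0.01 0.06]
```

```bash
python3 -m handwheel '[[[0.7,0,-0.1,0.1,0,0.1,50],[0.6,0,-0.1,0,0,0.1,50],[0.5,0,0,0,0,0,50],[0,0,0,0,0,0,50],[0,0,0,0,0,0,50]]]'
python3 - <<'E'
from h import *
plan([.541,-.2905,.108],2.812)
E
python3 snapw.py w11
```

```text
time_s: 9.87
tcp_pos: [0.5391, -0.2893, 0.1062]
tcp_rot: [1.332, 1.561, 2.576]
wrist_force: [0.5, 0.3, 1.1]
grip_width: 0.585
t 9.87 tcp [ 0.5391 -0.2893  0.1062] jawyaw 2.815 F [0.5 0.3 1.1] T [-0.04 -0.06 -0.01] g 50.0 q6 -0.16
total units shift [-0.07 -0.09 -0.02] rot [ 0.03  0.03 -0.11] n 1
0 [-0.07 -0.09 -0.02] [ 0.03  0.03 -0.11]
t 9.87 tcp [ 0.5391 -0.2893  0.1062] jawyaw 2.815 F [0.5 0.3 1.1] T [-0.04 -0.06 -0.01] g 50.0 q6 -0.16
```

View pics/w11.png

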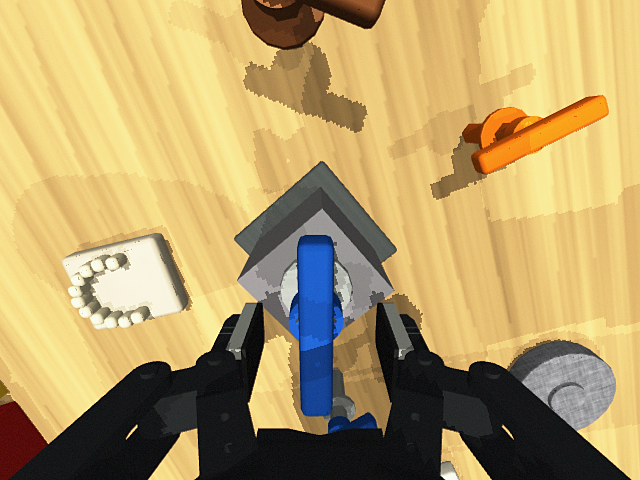

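```bash
python3 -m handwheel '[[[-0.22,-0.08,0,0,0,-0.1,50],[0,0,0,0,0,0,50],[0,0,0,0,0,0,0],[0,0,0,0,0,0,0],[0,0,0,0,0,0,0]]]' 80
python3 -m handwheel '[[[0,0,0,0,0,0,0],[0,0,0,0,0,0,0],[0,0,0,0,0,0,0],[0,0,0,0,0,0,0],[0,0,0,0,0,0,0]]]' 80
python3 - <<'E'
from h import *
plan([.541,-.2905,.108],2.812)
E
python3 snapw.py w12
```

```text
time_s: 10.33
tcp_pos: [0.5436, -0.2895, 0.1176]
tcp_rot: [-1.233, 1.563, 0.014]
wrist_force: [-1.4, -0.3, 0.4]
grip_width: 0.169
time_s: 10.75
tcp_pos: [0.5437, -0.2894, 0.1177]
tcp_rot: [-1.181, 1.562, 0.065]
wrist_force: [-0.0, 0.3, -0.9]
grip_width: 0.136
t 10.75 tcp [ 0.5437 -0.2894  0.1177] jawyaw 2.8168 F [-0.   0.3 -0.9] T [ 0.06  0.11 -0.02] g 11.6 q6 -0.16
total units shift [ 0.39  0.09 -0.08] rot [0.06 0.04 0.09] n 1
0 [ 0.39  0.09 -0.08] [0.06 0.04 0.09]
t 10.75 tcp [ 0.5437 -0.2894  0.1177] jawyaw 2.8168 F [-0.   0.3 -0.9] T [ 0.06  0.11 -0.02] g 11.6 q6 -0.16
```

View pics/w12.png

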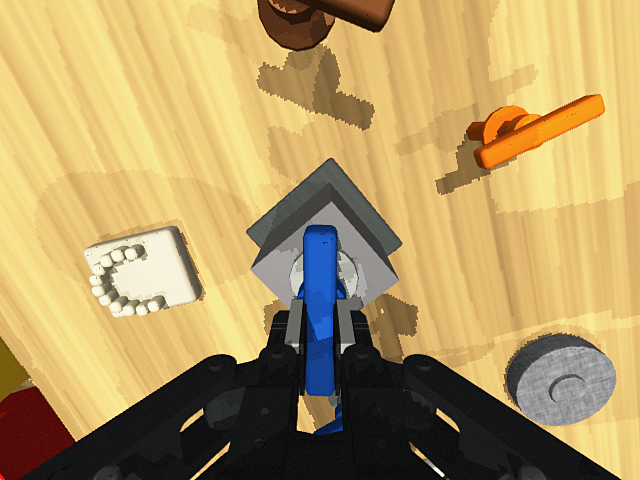

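```bash
python3 -m handwheel '[[[0,0,0,0,0,0,35],[0,0,0,0,0,0,35],[0.25,0.05,0,0,0,0,35],[0,0,0,0,0,0,35],[0,0,0,0,0,0,35]]]' 80
python3 - <<'E'
from h import *
plan([.541,-.2905,.111],2.812)
E
```

```text
time_s: 11.22
tcp_pos: [0.5425, -0.2891, 0.1109]
tcp_rot: [-1.229, 1.562, 0.017]
wrist_force: [-0.1, -0.9, 0.2]
grip_width: 0.406
t 11.22 tcp [ 0.5425 -0.2891  0.1109] jawyaw 2.8167 F [-0.1 -0.9  0.2] T [-0.03 -0.01  0.01] g 34.6 q6 -0.16
total units shift [-0.    0.04 -0.07] rot [0.05 0.03 0.09] n 1
0 [-0.    0.04 -0.07] [0.05 0.03 0.09]
```

Good height (.111). Close and lift.

```bash
python3 -m handwheel '[[[0,0,0,0,0,0,0],[0,0,0,0,0,0,0],[0,0,0,0,0,0,0],[0,0,0,0,0,0,0],[0,0,0,0,0,0,0]]]' 80
python3 - <<'E'
from h import *
plan([.541,-.2905,.111],2.812)
E
python3 -m handwheel '[[[-0.5,0,0,0,0,0,0],[-0.8,0,0,0,0,0,0],[-0.8,0,0,0,0,0,0],[-0.8,0,0,0,0,0,0],[-0.8,0,0,0,0,0,0]]]' 80
python3 - <<'E'
from h import *
snap('scene','s3');plan([.541,-.2905,.111],2.812)
E
python3 snapw.py w13
```

```text
time_s: 11.63
tcp_pos: [0.5421, -0.2891, 0.1108]
tcp_rot: [-1.22, 1.563, 0.026]
wrist_force: [0.6, 0.6, -0.4]
grip_width: 0.139
t 11.63 tcp [ 0.5421 -0.2891  0.1108] jawyaw 2.8167 F [ 0.6  0.6 -0.4] T [-0.06  0.15 -0.03] g 11.9 q6 -0.16
total units shift [-0.01  0.03 -0.07] rot [0.05 0.03 0.08] n 1
0 [-0.01  0.03 -0.07] [0.05 0.03 0.08]
time_s: 12.05
tcp_pos: [0.5386, -0.2879, 0.2019]
tcp_rot: [1.021, 1.564, 2.267]
wrist_force: [0.3, -0.0, -1.5]
grip_width: 0.14
t 12.1 tcp [ 0.5399 -0.289   0.2076] jawyaw 2.8164 F [-0.6 -0.5  2.9] T [-0.11  0.01 -0.01] g 12.0 q6 -0.16
total units shift [ 3.86 -0.05 -0.05] rot [0.05 0.02 0.02] n 5
0 [ 0.77 -0.01 -0.01] [0.01 0.   0.  ]
1 [ 0.77 -0.01 -0.01] [0.01 0.   0.  ]
2 [ 0.77 -0.01 -0.01] [0.01 0.   0.  ]
3 [ 0.77 -0.01 -0.01] [0.01 0.   0.  ]
4 [ 0.77 -0.01 -0.01] [0.01 0.   0.  ]
t 12.1 tcp [ 0.5399 -0.289   0.2076] jawyaw 2.8164 F [-0.6 -0.5  2.9] T [-0.11  0.01 -0.01] g 12.0 q6 -0.16
```

View pics/s3.png

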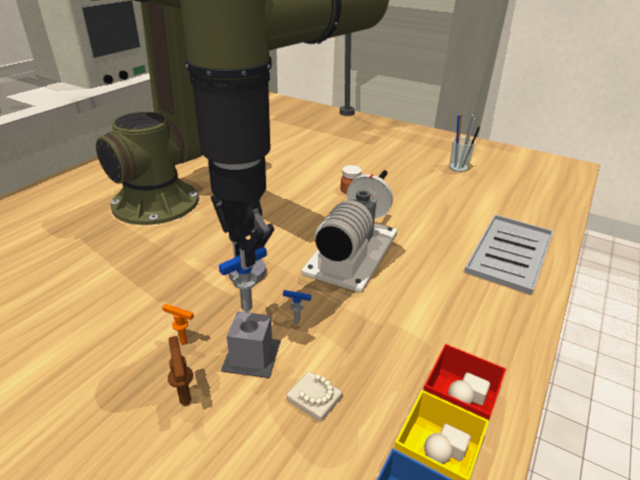

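View pics/w13.png

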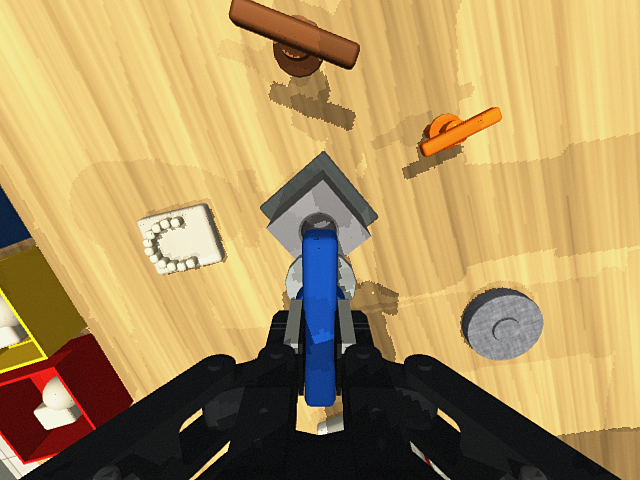

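```bash
python3 -m handwheel '[[[-0.8,0,0,0,0,0,0],[-0.9,0,0.2,0,0,0,0],[-0.8,0,0.4,-0.5,0,0,0],[-0.3,0,0.7,-0.6,0,0,0],[0,0,0.8,-0.6,0,0,0]]]' 80
python3 - <<'E'
from h import *
plan([.543,.124,.275],-2.548)
E
```

```text
time_s: 12.57
tcp_pos: [0.5527, -0.2394, 0.278]
tcp_rot: [0.202, 1.567, 1.595]
wrist_force: [-0.4, -0.6, -1.7]
grip_width: 0.139
t 12.57 tcp [ 0.5527 -0.2394  0.278 ] jawyaw 2.964 F [-0.4 -0.6 -1.7] T [ 0.05 -0.07  0.02] g 11.9 q6 -0.1
total units shift [ 0.18  2.95 14.24] rot [-8.84  0.05  0.01] n 16
0 [0.01 0.18 0.89] [-0.55  0.    0.  ]
1 [0.01 0.14 0.9 ] [-0.55  0.    0.  ]
2 [0.01 0.1  0.9 ] [-0.55  0.    0.  ]
3 [0.01 0.05 0.91] [-0.55  0.    0.  ]
4 [0.01 0.01 0.91] [-0.55  0.    0.  ]
5 [ 0.01 -0.03  0.91] [-0.55  0.    0.  ]
6 [ 0.01 -0.08  0.91] [-0.55  0.    0.  ]
7 [ 0.01 -0.12  0.9 ] [-0.55  0.    0.  ]
8 [ 0.01 -0.16  0.89] [-0.55  0.    0.  ]
9 [ 0.01 -0.21  0.88] [-0.55  0.    0.  ]
```

```bash
python3 -m handwheel '[[[0,0.2,0.9,-0.6,0,0,0],[0,0.1,0.9,-0.6,0,0,0],[0,0.1,0.9,-0.6,0,0,0],[0,0,0.9,-0.6,0,0,0],[0,0,0.9,-0.6,0,0,0]]]' 80
python3 -m handwheel '[[[0,0,0.9,-0.6,0,0,0],[0,-0.1,0.9,-0.6,0,0,0],[0,-0.1,0.9,-0.6,0,0,0],[0,-0.2,0.9,-0.6,0,0,0],[0,-0.2,0.9,-0.6,0,0,0]]]' 80
python3 - <<'E'
from h import *
plan([.543,.124,.275],-2.548)
E
```

```text
time_s: 12.98
tcp_pos: [0.5502, -0.1216, 0.2778]
tcp_rot: [0.149, 1.565, 1.815]
wrist_force: [-0.1, 0.1, -1.9]
grip_width: 0.143
time_s: 13.4
tcp_pos: [0.5399, -0.0022, 0.2771]
tcp_rot: [0.206, 1.563, 2.147]
wrist_force: [0.0, 0.1, -1.3]
grip_width: 0.14
t 13.4 tcp [ 0.5399 -0.0022  0.2771] jawyaw -2.7708 F [ 0.   0.1 -1.3] T [ 0.   -0.09  0.04] g 12.0 q6 0.01
total units shift [ 0.11 -1.94  4.66] rot [-2.55  0.09 -0.01] n 6
0 [ 0.02 -0.32  0.78] [-0.43  0.01 -0.  ]
1 [ 0.02 -0.35  0.76] [-0.43  0.01 -0.  ]
2 [ 0.02 -0.38  0.75] [-0.43  0.01 -0.  ]
3 [ 0.02 -0.41  0.74] [-0.43  0.01 -0.  ]
4 [ 0.02 -0.44  0.72] [-0.43  0.01 -0.  ]
5 [ 0.01 -0.46  0.7 ] [-0.43  0.01 -0.  ]
```

```bash
python3 -m handwheel '[[[0,-0.3,0.9,-0.5,0,0,0],[0,-0.4,0.9,-0.5,0,0,0],[0,-0.4,0.8,-0.5,0,0,0],[0,-0.4,0.8,-0.5,0,0,0],[0,-0.4,0.8,-0.4,0,0,0]]]' 80
python3 - <<'E'
from h import *
plan([.542,.1252,.255],-2.548)
E
```

```text
time_s: 13.82
tcp_pos: [0.5335, 0.1192, 0.277]
tcp_rot: [0.124, 1.561, 2.288]
wrist_force: [0.6, 0.5, -2.7]
grip_width: 0.145
t 13.82 tcp [0.5335 0.1192 0.277 ] jawyaw -2.5488 F [ 0.6  0.5 -2.7] T [-0.06 -0.06 -0.03] g 12.4 q6 0.01
total units shift [ 0.88 -0.42  0.  ] rot [-0.01  0.11 -0.01] n 2
0 [ 0.44 -0.21  0.  ] [-0.    0.05 -0.01]
1 [ 0.44 -0.21  0.  ] [-0.    0.05 -0.01]
```

```bash
python3 -m handwheel '[[[0.3,-0.2,0,0,0.1,0,0],[0.3,-0.2,0,0,0,0,0],[0.2,0,0,0,0,0,0],[0,0,0,0,0,0,0],[0,0,0,0,0,0,0]]]' 80
python3 - <<'E'
from h import *
plan([.542,.1252,.255],-2.548); snap('scene','s4');snap('side','d4')
a=cv2.imread('pics/s4.png');b=cv2.imread('pics/d4.png')
cv2.imwrite('pics/z11.png',np.hstack([cv2.resize(a[90:250,290:450],(400,400),interpolation=2),cv2.resize(b[110:270,210:370],(400,400),interpolation=2)]))
E
python3 snapw.py w14
```

```text
time_s: 14.23
tcp_pos: [0.5411, 0.128, 0.2535]
tcp_rot: [1.142, 1.566, -2.973]
wrist_force: [-0.3, 0.2, -2.6]
grip_width: 0.142
t 14.23 tcp [0.5411 0.128  0.2535] jawyaw -2.5441 F [-0.3  0.2 -2.6] T [-0.02 -0.02  0.04] g 12.2 q6 0.01
total units shift [-0.06  0.03 -0.11] rot [ 0.04  0.02 -0.05] n 1
0 [-0.06  0.03 -0.11] [ 0.04  0.02 -0.05]
t 14.33 tcp [0.5412 0.1279 0.2539] jawyaw -2.5443 F [ 0.3  0.  -2.5] T [-0.01  0.08 -0.01] g 11.6 q6 0.01
```

View pics/z11.png

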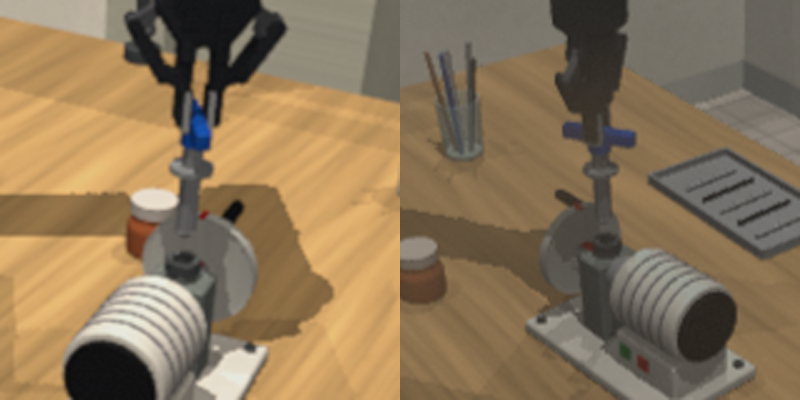

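View pics/w14.png

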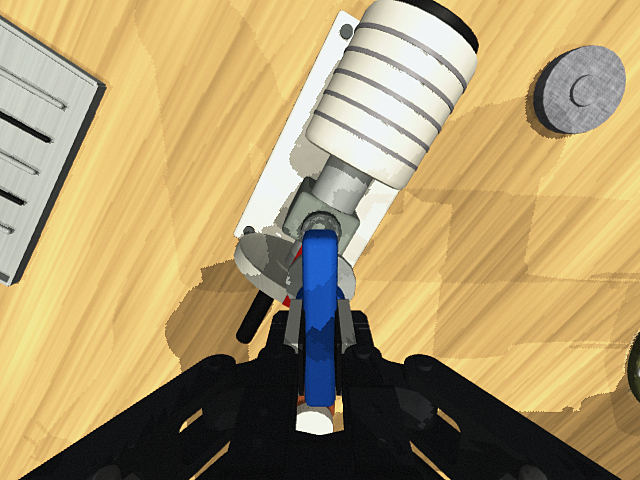

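```bash
python3 - <<'E'
import cv2,numpy as np
a=cv2.imread('pics/s4.png');b=cv2.imread('pics/d4.png')
cv2.imwrite('pics/z12.png',np.hstack([cv2.resize(a[150:210,340:390],(400,480),interpolation=2),cv2.resize(b[165:225,265:315],(400,480),interpolation=2)]))
E
```

```text
(no output)
```

View pics/z12.png

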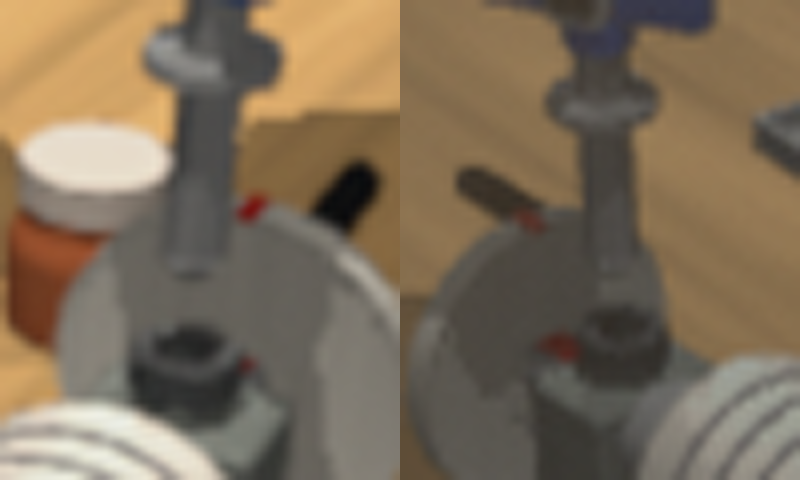

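```bash
python3 - <<'E'
from h import *
tip=tri([ray('scene',364,183.5),ray('side',291.9,198.5)]);m=tri([ray('scene',363.75,193.1),ray('side',292.75,205.25)])
print(tip,m,tip-m)
col=tri([ray('scene',340+215/8,150+57/8),ray('side',265+203/8,165+100/8)]);print('collar',col,col-tip)
print(manip.read_state()['tcp_pos'])
E
```

```text
[0.54219598 0.12668002 0.15691041] [0.54376336 0.12686434 0.13391642] [-0.00156738 -0.00018432  0.02299398]
collar [0.54284707 0.12840251 0.21998344] [0.00065109 0.00172249 0.06307304]
[0.5412653  0.12805611 0.25426094]
```

```bash
python3 -m handwheel '[[[0.25,-0.05,-0.03,0,0,0,0],[0.25,0,0,0,0,0,0],[0.2,0,0,0,0,0,0],[0,0,0,0,0,0,0],[0,0,0,0,0,0,0]]]' 80
python3 - <<'E'
from h import *
plan([.542,.1270,.255],-2.548)
E
```

```text
time_s: 14.8
tcp_pos: [0.5431, 0.1267, 0.2359]
tcp_rot: [0.535, 1.569, 2.701]
wrist_force: [0.1, -0.6, -1.0]
grip_width: 0.142
t 14.8 tcp [0.5431 0.1267 0.2359] jawyaw -2.5466 F [ 0.1 -0.6 -1. ] T [ 0.    0.01 -0.02] g 12.1 q6 0.01
total units shift [-0.76  0.03  0.04] rot [ 0.02  0.02 -0.01] n 1
0 [-0.76  0.03  0.04] [ 0.02  0.02 -0.01]
```

```bash
python3 -m handwheel '[[[0.15,0,0,0,0,0,0],[0.1,0,0,0,0,0,0],[0.1,0,0,0,0,0,0],[0.1,0,0,0,0,0,0],[0,0,0,0,0,0,0]]]' 80
python3 - <<'E'
from h import *
plan([.542,.1270,.255],-2.548)
E
```

```text
time_s: 15.22
tcp_pos: [0.5431, 0.1264, 0.2248]
tcp_rot: [0.692, 1.57, 2.857]
wrist_force: [-0.9, 0.1, -1.2]
grip_width: 0.14
t 15.22 tcp [0.5431 0.1264 0.2248] jawyaw -2.5465 F [-0.9  0.1 -1.2] T [-0.05  0.47  0.03] g 12.0 q6 0.01
total units shift [-1.21  0.02  0.05] rot [ 0.02  0.01 -0.01] n 2
0 [-0.6   0.01  0.02] [ 0.01  0.   -0.  ]
1 [-0.6   0.01  0.02] [ 0.01  0.   -0.  ]
```

```bash
python3 -m handwheel '[[[0.1,0,0,0,0,0,0],[0.1,0,0,0,0,0,0],[0.1,0,0,0,0,0,0],[0,0,0,0,0,0,0],[0,0,0,0,0,0,0]]]' 80
python3 - <<'E'
from h import *
plan([.542,.1270,.255],-2.548)
E
```

```text
time_s: 15.63
tcp_pos: [0.5428, 0.1261, 0.2179]
tcp_rot: [0.276, 1.571, 2.442]
wrist_force: [-2.4, 0.1, 0.1]
grip_width: 0.137
t 15.63 tcp [0.5428 0.1261 0.2179] jawyaw -2.5464 F [-2.4  0.1  0.1] T [-0.09  0.69 -0.03] g 11.7 q6 0.01
total units shift [-1.48  0.01  0.05] rot [ 0.02  0.   -0.  ] n 2
0 [-0.74  0.    0.02] [ 0.01  0.   -0.  ]
1 [-0.74  0.    0.02] [ 0.01  0.   -0.  ]
```

```bash
python3 -m handwheel '[[[0.04,0,0,0.5,0,0,0],[0.02,-0.01,0,0.8,0,0,0],[0.01,-0.01,0,1,0,0,0],[0.01,-0.01,0,1,0,0,0],[0.01,-0.01,0,1,0,0,0]]]' 80
cat > st.py <<'E'
from h import *
s=manip.read_state();r=Rt(s).as_matrix();S=np.array([.543,.1242]);d=s['tcp_pos'][:2]-S
print('t',round(s['time_s'],2),'z',s['tcp_pos'][2].round(4),'yaw',np.degrees(np.arctan2(r[1,1],r[0,1])).round(1),'off y,z mm',(1e3*d@r[:2,1]).round(1),(1e3*d@r[:2,2]).round(1),'tilt y,z',r[2,1].round(3),r[2,2].round(3),'F',s['wrist_force'].round(1),'T',s['wrist_torque'].round(2),'eff6',s['effort'][5].round(3),'q6',s['joint_positions'][5].round(2),'g',(85.4*s['grip_width']).round(1))
E
python3 st.py
```

```text
time_s: 16.05
tcp_pos: [0.5433, 0.1262, 0.2176]
tcp_rot: [-1.937, 1.57, -0.159]
wrist_force: [-2.0, -1.1, 1.6]
grip_width: 0.143Traceback (most recent call last):
  File "st.py", line 3, in <module>
    print('t',round(s['time_s'],2),'z',s['tcp_pos'][2].round(4),'yaw',np.degrees(np.arctan2(r[1,1],r[0,1])).round(1),'off y,z mm',(1e3*d@r[:2,1]).round(1),(1e3*d@r[:2,2]).round(1),'tilt y,z',r[2,1].round(3),r[2,2].round(3),'F',s['wrist_force'].round(1),'T',s['wrist_torque'].round(2),'eff6',s['effort'][5].round(3),'q6',s['joint_positions'][5].round(2),'g',(85.4*s['grip_width']).round(1))
                                                                                                                                                                                                                                                                                                                                                                     ^^^^^^^^^^^^^^^^^^^^^^^^^^^^
AttributeError: 'float' object has no attribute 'round'
```

```bash
sed -i "s/(85.4\*s\['grip_width'\]).round(1)/round(85.4*s['grip_width'],1)/" st.py; python3 st.py
```

```text
t 16.05 z 0.2176 yaw -168.1 off y,z mm -0.7 1.9 tilt y,z -0.001 -0.0 F [-2.  -1.1  1.6] T [-0.3   0.74  0.16] eff6 1.314 q6 -0.38 g 12.2
```

```bash
python3 -m handwheel '[[[0.02,-0.01,0,1,0,0,0],[0.02,-0.01,0,1,0,0,0],[0.02,-0.01,0,1,0,0,0],[0.02,-0.01,0,1,0,0,0],[0.02,-0.01,0,1,0,0,0]]]' 80; python3 st.py
python3 -m handwheel '[[[0.02,-0.01,0,1,0,0,0],[0.02,-0.01,0,1,0,0,0],[0.02,-0.01,0,1,0,0,0],[0.01,-0.01,0,1,0,0,0],[0.01,-0.01,0,1,0,0,0]]]' 80; python3 st.py
```

```text
time_s: 16.47
tcp_pos: [0.5443, 0.1259, 0.2166]
tcp_rot: [-1.814, 1.569, -0.493]
wrist_force: [-2.2, -0.6, 3.3]
grip_width: 0.144
t 16.47 z 0.2166 yaw 165.7 off y,z mm -0.9 2.0 tilt y,z -0.002 -0.0 F [-2.2 -0.6  3.3] T [-0.16  1.1   0.14] eff6 1.299 q6 -0.84 g 12.3
time_s: 16.88
tcp_pos: [0.545, 0.1251, 0.2157]
tcp_rot: [-1.62, 1.569, -0.756]
wrist_force: [-2.8, -0.5, 1.7]
grip_width: 0.136
t 16.88 z 0.2157 yaw 139.5 off y,z mm -0.9 2.0 tilt y,z -0.002 -0.0 F [-2.8 -0.5  1.7] T [-0.22  0.96  0.14] eff6 1.293 q6 -1.29 g 11.7
```

```bash
python3 -m handwheel '[[[0.02,-0.01,0,0.8,0,0,0],[0.02,-0.01,0,0.8,0,0,0],[0.02,-0.01,0,0.8,0,0,0],[0.01,-0.01,0,0.8,0,0,0],[0.01,-0.01,0,0.8,0,0,0]]]' 80; python3 st.py
```

```text
time_s: 17.3
tcp_pos: [0.5453, 0.1242, 0.215]
tcp_rot: [-1.145, 1.569, -0.648]
wrist_force: [-2.4, -0.5, 1.4]
grip_width: 0.138
t 17.3 z 0.215 yaw 118.5 off y,z mm -1.1 2.1 tilt y,z -0.002 0.001 F [-2.4 -0.5  1.4] T [-0.05  1.03  0.17] eff6 1.014 q6 -1.66 g 11.8
```

```bash
python3 -m handwheel '[[[0.02,-0.01,0,0.8,0,0,0],[0.02,-0.01,0,0.8,0,0,0],[0.02,-0.01,0,0.8,0,0,0],[0.01,-0.01,0,0.8,0,0,0],[0.01,-0.01,0,0.8,0,0,0]]]' 80; python3 st.py
```

```text
time_s: 17.72
tcp_pos: [0.5453, 0.1233, 0.2142]
tcp_rot: [-0.463, 1.569, -0.331]
wrist_force: [-2.0, 0.4, 1.7]
grip_width: 0.135
t 17.72 z 0.2142 yaw 97.6 off y,z mm -1.2 2.1 tilt y,z -0.001 0.001 F [-2.   0.4  1.7] T [-0.07  0.96  0.14] eff6 1.014 q6 -2.02 g 11.6
```

```bash
python3 -m handwheel '[[[0.02,-0.01,0,0.5,0,0,0],[0.02,-0.01,0,0.5,0,0,0],[0.02,-0.01,0,0.5,0,0,0],[0.01,-0.01,0,0.5,0,0,0],[0.01,-0.01,0,0.5,0,0,0]]]' 80; python3 st.py
```

```text
time_s: 18.13
tcp_pos: [0.545, 0.1226, 0.2138]
tcp_rot: [0.424, 1.568, 0.327]
wrist_force: [-2.0, -0.7, 2.8]
grip_width: 0.14
t 18.13 z 0.2138 yaw 84.4 off y,z mm -1.4 2.2 tilt y,z 0.001 0.002 F [-2.  -0.7  2.8] T [0.07 0.99 0.14] eff6 0.598 q6 -2.25 g 12.0
```

```bash
python3 -m handwheel '[[[0.02,-0.01,0,0.5,0,0,0],[0.02,-0.01,0,0.5,0,0,0],[0.02,-0.01,0,0.5,0,0,0],[0.01,-0.01,0,0.5,0,0,0],[0.01,-0.01,0,0.5,0,0,0]]]' 80; python3 st.py
```

```text
time_s: 18.55
tcp_pos: [0.5446, 0.122, 0.2133]
tcp_rot: [0.897, 1.566, 0.572]
wrist_force: [-2.1, -0.6, 2.2]
grip_width: 0.141
t 18.55 z 0.2133 yaw 71.4 off y,z mm -1.5 2.2 tilt y,z 0.003 0.003 F [-2.1 -0.6  2.2] T [0.03 0.95 0.07] eff6 0.6 q6 -2.48 g 12.1
```

```bash
python3 -m handwheel '[[[0.02,-0.01,0,0.4,0,0,0],[0.02,-0.01,0,0.4,0,0,0],[0.02,-0.01,0,0.4,0,0,0],[0.01,-0.01,0,0.4,0,0,0],[0.01,-0.01,0,0.4,0,0,0]]]' 80; python3 st.py
```

```text
time_s: 18.97
tcp_pos: [0.5441, 0.1216, 0.213]
tcp_rot: [1.148, 1.564, 0.641]
wrist_force: [-2.1, 0.1, 1.8]
grip_width: 0.14
t 18.97 z 0.213 yaw 60.9 off y,z mm -1.7 2.2 tilt y,z 0.006 0.003 F [-2.1  0.1  1.8] T [0.02 0.81 0.1 ] eff6 0.461 q6 -2.66 g 11.9
```

```bash
python3 snapw.py w15; python3 - <<'E'
from h import *
snap('scene','s5');snap('side','d5')
a=cv2.imread('pics/s5.png');b=cv2.imread('pics/d5.png')
cv2.imwrite('pics/z13.png',np.hstack([cv2.resize(a[130:220,330:405],(400,480),interpolation=2),cv2.resize(b[145:235,255:330],(400,480),interpolation=2)]))
E
```

```text
t 18.97 tcp [0.5441 0.1216 0.213 ] jawyaw 1.0637 F [-2.1  0.1  1.8] T [0.02 0.81 0.1 ] g 11.9 q6 -2.66
```

View pics/w15.png

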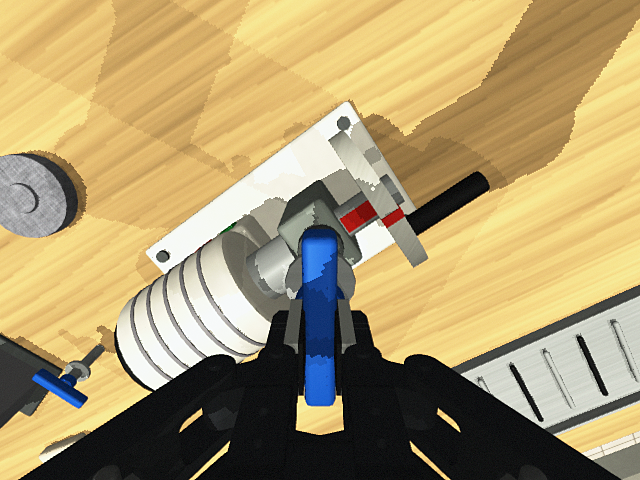

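View pics/z13.png

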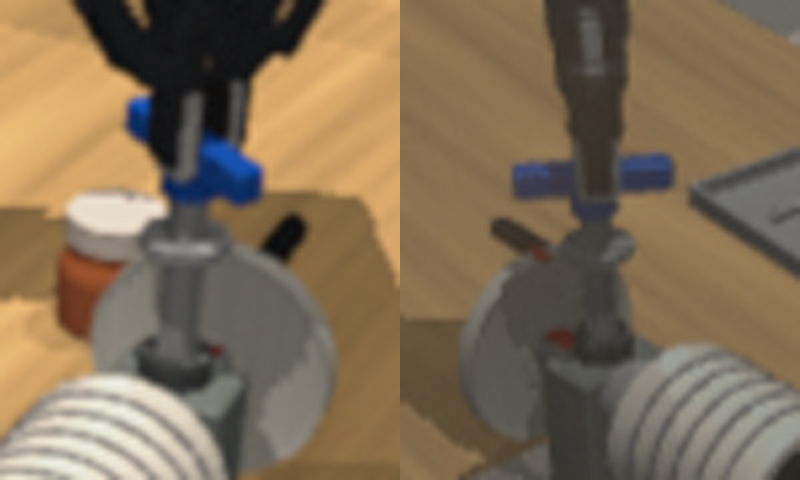

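```bash
python3 -m handwheel '[[[0.01,0,0,0.4,0,0,0],[0.01,0,0,0.4,0,0,0],[0.01,0,0,0.4,0,0,0],[0.01,0,0,0.4,0,0,0],[0.01,0,0,0.4,0,0,0]]]' 80; python3 st.py
```

```text
time_s: 19.53
tcp_pos: [0.5439, 0.1214, 0.2126]
tcp_rot: [1.245, 1.564, 0.567]
wrist_force: [-3.0, -1.0, 2.9]
grip_width: 0.141
t 19.53 z 0.2126 yaw 51.1 off y,z mm -1.6 2.4 tilt y,z 0.006 0.002 F [-3.  -1.   2.9] T [-0.07  1.09  0.16] eff6 0.438 q6 -2.83 g 12.0
```

```bash
python3 -m handwheel '[[[0,0,0,-0.8,0,0,0],[-0.3,0,0,0,0,0,0],[-0.3,0,0,0,0,0,0],[-0.3,0,0,0,0,0,0],[-0.2,0,0,0,0,0,0]]]' 80; python3 st.py
python3 -m handwheel '[[[-0.2,0,0,-0.8,0,0,0],[0,0,0,-1,0,0,0],[0,0,0,-1,0,0,0],[0,0,0,-1,0,0,0],[0,0,0,-1,0,0,0]]]' 80; python3 st.py
python3 - <<'E'
from h import *
snap('scene','s6');snap('side','d6')
a=cv2.imread('pics/s6.png');b=cv2.imread('pics/d6.png')
cv2.imwrite('pics/z14.png',np.hstack([cv2.resize(a[130:220,330:405],(400,480),interpolation=2),cv2.resize(b[145:235,255:330],(400,480),interpolation=2)]))
E
```

```text
time_s: 19.95
tcp_pos: [0.5438, 0.1216, 0.2399]
tcp_rot: [1.35, 1.566, 0.742]
wrist_force: [0.1, 0.2, -1.4]
grip_width: 0.141
t 19.95 z 0.2399 yaw 55.1 off y,z mm -1.7 2.2 tilt y,z 0.005 0.001 F [ 0.1  0.2 -1.4] T [-0.02 -0.02  0.05] eff6 0.02 q6 -2.76 g 12.0
time_s: 20.37
tcp_pos: [0.5453, 0.1221, 0.2499]
tcp_rot: [0.746, 1.56, 0.569]
wrist_force: [-0.0, -0.2, -1.5]
grip_width: 0.14
t 20.37 z 0.2499 yaw 79.9 off y,z mm -1.7 2.7 tilt y,z 0.007 0.008 F [-0.  -0.2 -1.5] T [ 0. -0. -0.] eff6 -1.456 q6 -2.33 g 12.0
```

View pics/z14.png

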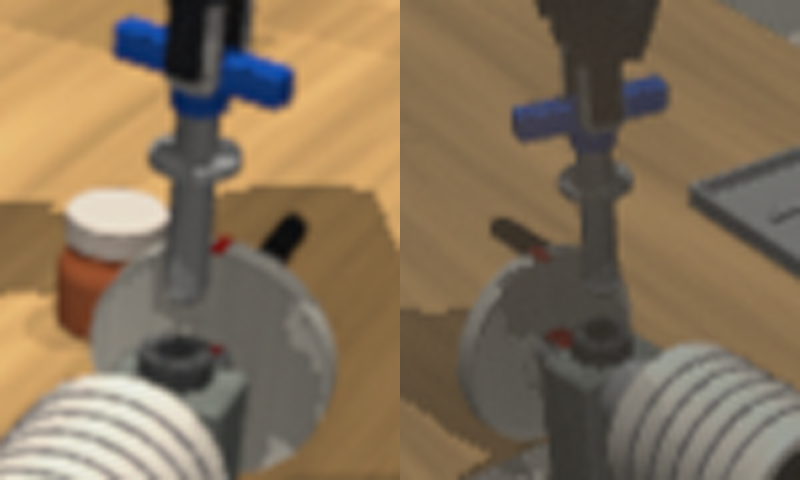

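```bash
python3 -m handwheel '[[[0,0,0,-1,0,0,0],[0,0,0,-1,0,0,0],[0,0,0,-1,0,0,0],[0,0,0,-1,0,0,0],[0,0,0,-1,0,0,0]]]' 80; python3 st.py
python3 -m handwheel '[[[0,0,0,-1,0,0,0],[0,0,0,-0.9,0,0,0],[0,0,0,0,0,0,0],[0,0,0,0,0,0,0],[0,0,0,0,0,0,0]]]' 80; python3 st.py
python3 - <<'E'
from h import *
plan([.5453,.1242,.2497],np.radians(115.1))
snap('scene','s7');snap('side','d7')
a=cv2.imread('pics/s7.png');b=cv2.imread('pics/d7.png')
cv2.imwrite('pics/z15.png',np.hstack([cv2.resize(a[150:210,340:390],(400,480),interpolation=2),cv2.resize(b[165:225,265:315],(400,480),interpolation=2)]))
E
```

```text
time_s: 20.88
tcp_pos: [0.5458, 0.1223, 0.2511]
tcp_rot: [0.32, 1.559, 0.573]
wrist_force: [-0.4, 1.2, -1.1]
grip_width: 0.135
t 20.88 z 0.2511 yaw 104.5 off y,z mm -2.6 2.2 tilt y,z 0.004 0.011 F [-0.4  1.2 -1.1] T [0.01 0.05 0.06] eff6 -1.402 q6 -1.9 g 11.5
time_s: 21.3
tcp_pos: [0.5462, 0.1224, 0.2521]
tcp_rot: [0.164, 1.558, 0.575]
wrist_force: [-0.6, 0.4, -0.7]
grip_width: 0.137
t 21.3 z 0.2521 yaw 113.6 off y,z mm -2.9 2.2 tilt y,z 0.002 0.012 F [-0.6  0.4 -0.7] T [ 0.   -0.   -0.01] eff6 0.123 q6 -1.74 g 11.7
t 21.3 tcp [0.5462 0.1224 0.2521] jawyaw 1.9825 F [-0.6  0.4 -0.7] T [ 0.   -0.   -0.01] g 11.7 q6 -1.74
total units shift [ 0.09  0.08 -0.  ] rot [-0.3   0.14 -0.02] n 1
0 [ 0.09  0.08 -0.  ] [-0.3   0.14 -0.02]
```

View pics/z15.png

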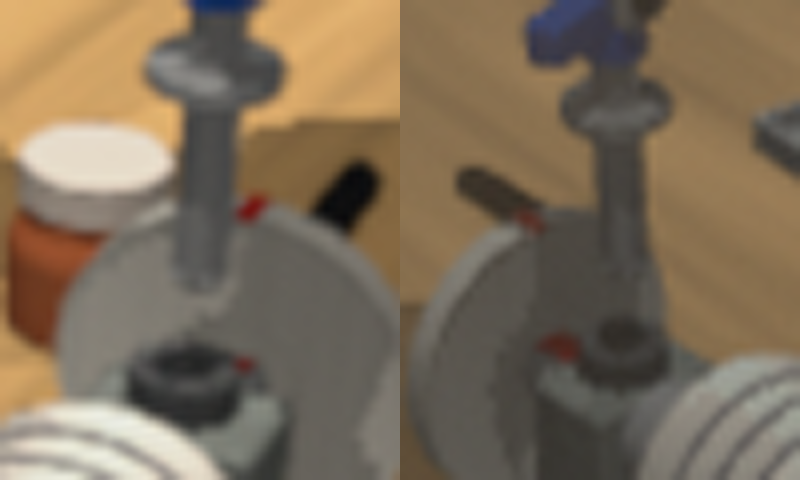

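```bash
python3 - <<'E'
from h import *
tip=tri([ray('scene',365.4,185.4),ray('side',293,199)]);m=tri([ray('scene',363.5,195.6),ray('side',293.4,207.1)])
print(tip,m,tip-m)
E
```

```text
[0.54588899 0.12703355 0.15347197] [0.54444205 0.12513905 0.12853487] [0.00144694 0.0018945  0.02493709]
```

```bash
python3 -m handwheel '[[[0.1,0.05,0,-0.2,0.15,0,0],[0,0,0,0,0,0,0],[0.15,0,0,0,0,0,0],[0.1,0,0,0,0,0,0],[0,0,0,0,0,0,0]]]' 80; python3 st.py; python3 - <<'E'
from h import *
plan([.5452,.1233,.2397],np.radians(115.1))
E
```

```text
time_s: 21.82
tcp_pos: [0.5456, 0.1238, 0.2421]
tcp_rot: [2.483, 1.567, 2.911]
wrist_force: [-0.7, -0.3, -2.1]
grip_width: 0.144
t 21.82 z 0.2421 yaw 114.5 off y,z mm -1.4 2.2 tilt y,z 0.002 -0.003 F [-0.7 -0.3 -2.1] T [ 0.03 -0.01 -0.01] eff6 0.003 q6 -1.72 g 12.3
t 21.82 tcp [0.5456 0.1238 0.2421] jawyaw 1.9991 F [-0.7 -0.3 -2.1] T [ 0.03 -0.01 -0.01] g 12.3 q6 -1.72
total units shift [ 0.1  -0.01 -0.02] rot [-0.11 -0.03 -0.02] n 1
0 [ 0.1  -0.01 -0.02] [-0.11 -0.03 -0.02]
```

Mouth contact expected near TCP .2255; full depth near .2126.

```bash
python3 -m handwheel '[[[0.2,0,0,0,0,0,0],[0.2,0,0,0,0,0,0],[0.15,0,0,0,0,0,0],[0.1,0,0,0,0,0,0],[0,0,0,0,0,0,0]]]' 80; python3 st.py
python3 -m handwheel '[[[0.15,0,0,0,0,0,0],[0.1,0,0,0,0,0,0],[0.1,0,0,0,0,0,0],[0.1,0,0,0,0,0,0],[0,0,0,0,0,0,0]]]' 80; python3 st.py
```

```text
time_s: 22.23
tcp_pos: [0.5452, 0.1237, 0.2233]
tcp_rot: [2.628, 1.566, 3.056]
wrist_force: [0.2, -0.1, -1.7]
grip_width: 0.144
t 22.23 z 0.2233 yaw 114.5 off y,z mm -1.3 1.8 tilt y,z 0.002 -0.004 F [ 0.2 -0.1 -1.7] T [0.03 0.04 0.02] eff6 -0.0 q6 -1.72 g 12.3
time_s: 22.65
tcp_pos: [0.5455, 0.1238, 0.2127]
tcp_rot: [2.275, 1.569, 2.703]
wrist_force: [-0.9, 0.0, 1.1]
grip_width: 0.138
t 22.65 z 0.2127 yaw 114.5 off y,z mm -1.4 2.1 tilt y,z 0.002 -0.001 F [-0.9  0.   1.1] T [0.11 0.55 0.04] eff6 -0.005 q6 -1.72 g 11.8
```

```bash
python3 -m handwheel '[[[0.02,0,0,0.5,0,0,0],[0.01,0,0,0.5,0,0,0],[0.01,0,0,0.4,0,0,0],[0.01,0,0,0.4,0,0,0],[0.01,0,0,0.4,0,0,0]]]' 80; python3 st.py
```

```text
time_s: 23.07
tcp_pos: [0.5452, 0.1234, 0.2125]
tcp_rot: [2.45, 1.569, 2.679]
wrist_force: [-1.0, -0.6, 0.5]
grip_width: 0.138
t 23.07 z 0.2125 yaw 103.1 off y,z mm -1.2 1.9 tilt y,z 0.001 -0.001 F [-1.  -0.6  0.5] T [-0.02  0.32  0.17] eff6 0.444 q6 -1.92 g 11.8
```

```bash
python3 -m handwheel '[[[0.01,0,0,0.5,0,0,0],[0.01,0,0,0.5,0,0,0],[0.01,0,0,0.5,0,0,0],[0.01,0,0,0.5,0,0,0],[0.01,0,0,0.5,0,0,0]]]' 80; python3 st.py
```

```text
time_s: 23.48
tcp_pos: [0.545, 0.123, 0.2121]
tcp_rot: [-2.986, 1.57, -2.984]
wrist_force: [-1.0, -0.3, 0.4]
grip_width: 0.143
t 23.48 z 0.2121 yaw 90.1 off y,z mm -1.2 2.0 tilt y,z -0.0 -0.001 F [-1.  -0.3  0.4] T [-0.02  0.37  0.15] eff6 0.567 q6 -2.15 g 12.2
```

```bash
python3 -m handwheel '[[[0.01,0,0,0.5,0,0,0],[0.01,0,0,0.5,0,0,0],[0.01,0,0,0.5,0,0,0],[0.01,0,0,0.5,0,0,0],[0.01,0,0,0.5,0,0,0]]]' 80; python3 st.py
```

```text
time_s: 23.9
tcp_pos: [0.5448, 0.1226, 0.212]
tcp_rot: [-1.359, 1.57, -1.585]
wrist_force: [-0.5, -0.8, 1.3]
grip_width: 0.141
t 23.9 z 0.212 yaw 77.1 off y,z mm -1.2 2.1 tilt y,z -0.001 0.0 F [-0.5 -0.8  1.3] T [-0.04  0.43  0.38] eff6 0.31 q6 -2.38 g 12.1
```

```bash
python3 -m handwheel '[[[0,0,0,0.3,0,0,0],[0,0,0,0.3,0,0,0],[0,0,0,0.3,0,0,0],[0,0,0,0.3,0,0,0],[0,0,0,0.3,0,0,0]]]' 80; python3 st.py
```

```text
time_s: 24.32
tcp_pos: [0.5444, 0.1225, 0.212]
tcp_rot: [-1.474, 1.569, -1.835]
wrist_force: [-0.2, 0.1, -0.1]
grip_width: 0.139
t 24.32 z 0.212 yaw 69.4 off y,z mm -1.1 1.9 tilt y,z -0.002 0.0 F [-0.2  0.1 -0.1] T [0.01 0.2  0.57] eff6 -0.069 q6 -2.51 g 11.9
```

```bash
python3 -m handwheel '[[[0,0,0,0.1,0,0,0],[0,0,0,0.1,0,0,0],[0,0,0,0,0,0,0],[0,0,0,0,0,0,0],[0,0,0,0,0,0,0]]]' 80; python3 st.py; python3 snapw.py w16
```

```text
time_s: 24.73
tcp_pos: [0.5444, 0.1225, 0.212]
tcp_rot: [-1.348, 1.569, -1.724]
wrist_force: [-0.7, 0.9, -0.4]
grip_width: 0.141
t 24.73 z 0.212 yaw 68.5 off y,z mm -1.1 1.9 tilt y,z -0.002 0.0 F [-0.7  0.9 -0.4] T [-0.14  0.21  0.52] eff6 -0.532 q6 -2.53 g 12.0
t 24.73 tcp [0.5444 0.1225 0.212 ] jawyaw 1.1952 F [-0.7  0.9 -0.4] T [-0.14  0.21  0.52] g 12.0 q6 -2.53
```

View pics/w16.png

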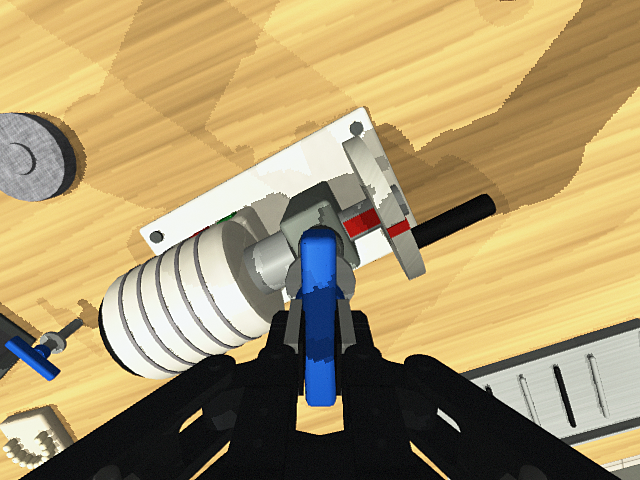

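```bash
python3 -m handwheel '[[[0,0,0,-0.5,0,0,0],[0,0,0,-0.5,0,0,0],[0,0,0,-0.4,0,0,0],[0,0,0,0,0,0,0],[0,0,0,0,0,0,0]]]' 80; python3 st.py
```

```text
time_s: 25.2
tcp_pos: [0.5446, 0.1225, 0.2121]
tcp_rot: [-1.142, 1.57, -1.393]
wrist_force: [-1.0, 0.8, -0.5]
grip_width: 0.139
t 25.2 z 0.2121 yaw 75.6 off y,z mm -1.2 2.0 tilt y,z -0.001 0.0 F [-1.   0.8 -0.5] T [ 0.09  0.29 -0.02] eff6 0.13 q6 -2.4 g 11.9
```

```bash
python3 -m handwheel '[[[0,0,0,0.5,0,0,0],[0,0,0,0.5,0,0,0],[0,0,0,0.5,0,0,0],[0,0,0,0.2,0,0,0],[0,0,0,0,0,0,0]]]' 80; python3 st.py
python3 -m handwheel '[[[0,0,0,-0.5,0,0,0],[0,0,0,-0.5,0,0,0],[0,0,0,-0.5,0,0,0],[0,0,0,0,0,0,0],[0,0,0,0,0,0,0]]]' 80; python3 st.py
```

```text
time_s: 25.62
tcp_pos: [0.5443, 0.1224, 0.212]
tcp_rot: [-1.462, 1.569, -1.872]
wrist_force: [-0.9, -0.3, 0.2]
grip_width: 0.141
t 25.62 z 0.212 yaw 66.5 off y,z mm -1.1 2.0 tilt y,z -0.002 0.0 F [-0.9 -0.3  0.2] T [-0.01  0.21  0.49] eff6 -0.804 q6 -2.56 g 12.1
time_s: 26.03
tcp_pos: [0.5446, 0.1225, 0.2121]
tcp_rot: [-1.136, 1.57, -1.41]
wrist_force: [-0.4, 0.1, 0.2]
grip_width: 0.137
t 26.03 z 0.2121 yaw 74.3 off y,z mm -1.2 2.0 tilt y,z -0.001 0.0 F [-0.4  0.1  0.2] T [ 0.04  0.24 -0.04] eff6 0.151 q6 -2.43 g 11.7
```

```bash
python3 -m handwheel '[[[-0.2,0,0,0,0,0,0],[-0.3,0,0,0,0,0,0],[-0.4,0,0,0,0,0,0],[-0.6,0,0,0,0,0,0],[-0.8,0,0,0,0,0,0]]]' 80; python3 st.py
python3 -m handwheel '[[[-0.4,0,0,0,0,0,0],[0,0.5,0,-0.5,0,0,0],[0,0.7,0,-0.8,0,0,0],[0,0.8,0,-0.8,0,0,0],[0,0.8,0,-0.8,0,0,0]]]' 80; python3 st.py; python3 snapw.py w17
```

```text
time_s: 26.45
tcp_pos: [0.5368, 0.1254, 0.2316]
tcp_rot: [-2.72, 1.516, -3.001]
wrist_force: [0.3, 0.2, -0.7]
grip_width: 0.142
t 26.45 z 0.2316 yaw 73.9 off y,z mm -0.6 -6.2 tilt y,z -0.022 -0.05 F [ 0.3  0.2 -0.7] T [-0.02 -0.2   0.  ] eff6 0.02 q6 -2.43 g 12.2
time_s: 26.87
tcp_pos: [0.5533, 0.1889, 0.2498]
tcp_rot: [-2.802, 1.523, -2.834]
wrist_force: [0.2, -0.2, -1.4]
grip_width: 0.135
t 26.87 z 0.2498 yaw 88.2 off y,z mm 64.9 8.2 tilt y,z -0.016 -0.045 F [ 0.2 -0.2 -1.4] T [ 0.13 -0.25  0.08] eff6 -0.718 q6 -2.26 g 11.6
t 26.87 tcp [0.5533 0.1889 0.2498] jawyaw 1.5401 F [ 0.2 -0.2 -1.4] T [ 0.13 -0.25  0.08] g 11.6 q6 -2.26
```

View pics/w17.png

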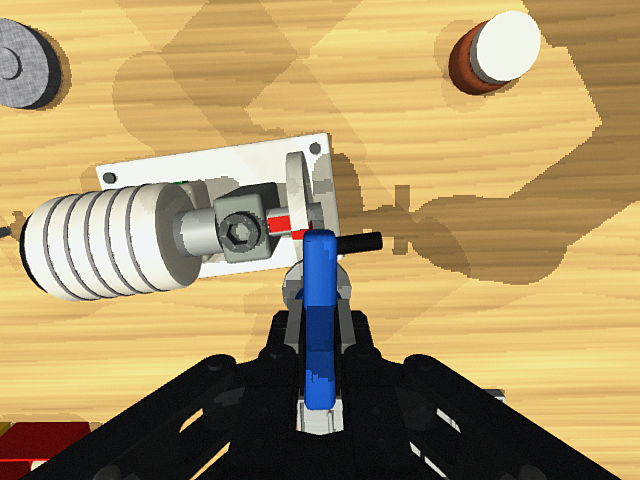

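```bash
python3 -m handwheel '[[[-0.5,0,0,0,0,0,0],[-0.7,0,0,0,0,0,0],[-0.5,0,0,0,0,0,0],[0,0,0,0,0,0,0],[0,0,0,0,0,0,0]]]' 80; python3 st.py; python3 snapw.py w18; python3 meas.py w18
python3 - <<'E'
from h import *
snap('scene','s8');snap('side','d8')
a=cv2.imread('pics/w18.png')
cv2.imwrite('pics/z16.png',cv2.resize(a[150:310,180:400],(800,582),interpolation=2))
a=cv2.imread('pics/s8.png');b=cv2.imread('pics/d8.png')
cv2.imwrite('pics/z17.png',np.hstack([cv2.resize(a[130:220,330:405],(400,480),interpolation=2),cv2.resize(b[145:235,255:330],(400,480),interpolation=2)]))
print(manip.read_state()['joint_positions'])
E
```

```text
time_s: 27.33
tcp_pos: [0.5564, 0.1957, 0.2973]
tcp_rot: [-2.917, 1.531, -2.941]
wrist_force: [-0.3, 0.6, -3.1]
grip_width: 0.138
t 27.33 z 0.2973 yaw 88.6 off y,z mm 71.8 11.6 tilt y,z -0.009 -0.038 F [-0.3  0.6 -3.1] T [ 0.01 -0.15  0.  ] eff6 0.005 q6 -2.27 g 11.8
t 27.33 tcp [0.5564 0.1957 0.2973] jawyaw 1.5469 F [-0.3  0.6 -3.1] T [ 0.01 -0.15  0.  ] g 11.8 q6 -2.27
blob [267 202  37  18 333] [282.4 210.7]
205 0.1095 [(np.float64(-0.0039), np.float64(0.021)), (np.float64(-0.0027), np.float64(0.0299)), (np.float64(-0.0015), np.float64(0.0389))]
205 0.155 [(np.float64(-0.0105), np.float64(0.0292)), (np.float64(-0.0095), np.float64(0.0369)), (np.float64(-0.0085), np.float64(0.0446))]
209 0.1095 [(np.float64(0.0), np.float64(0.0213)), (np.float64(0.0011), np.float64(0.0298)), (np.float64(0.0023), np.float64(0.0382))]
209 0.155 [(np.float64(-0.0072), np.float64(0.0294)), (np.float64(-0.0062), np.float64(0.0367)), (np.float64(-0.0052), np.float64(0.0441))]
213 0.1095 [(np.float64(0.0038), np.float64(0.0206)), (np.float64(0.0061), np.float64(0.0376)), (np.float64(0.0083), np.float64(0.
[... 525 characters left out ...]
float64(0.2424), np.float64(-0.3341)), (np.float64(0.2426), np.float64(-0.3329))]
449 0.155 [(np.float64(0.202), np.float64(-0.2785)), (np.float64(0.2022), np.float64(-0.2775)), (np.float64(0.2023), np.float64(-0.2765))]
463 0.1095 [(np.float64(0.263), np.float64(-0.3384)), (np.float64(0.2633), np.float64(-0.3366)), (np.float64(0.2635), np.float64(-0.3348))]
463 0.155 [(np.float64(0.22), np.float64(-0.2813)), (np.float64(0.2202), np.float64(-0.2797)), (np.float64(0.2204), np.float64(-0.2781))]
grasp pt [0.55714437 0.19564638 0.31656337] 0.02210093432108123 0.06943986912340432 xaxis [-0.03813482 -0.00789798 -0.99924139]
[ 0.66658906  0.06669271  0.23670952 -0.01835875 -1.77806403 -2.26479831]
```

View pics/z16.png

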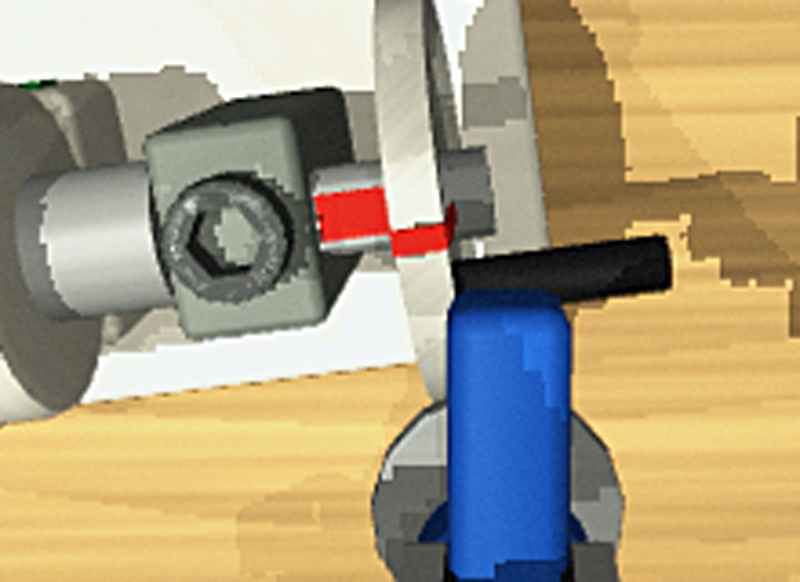

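View pics/z17.png

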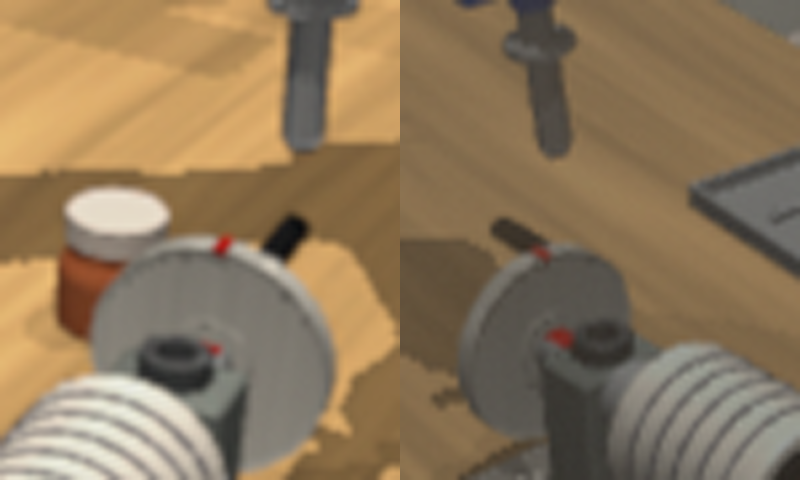

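```bash
python3 - <<'E'
from h import *
import pickle
c=pickle.load(open('w18.pkl','rb'));d=onz('wrist',295.5,216,.155,c)[:2]-[.5428,.1242];print('line',d@[.994,.11],d@[-.11,.994])
c=pickle.load(open('w18.pkl','rb'))
d=onz('wrist',180+225/3.636,150+240/3.636,.1295,c);print('screw',d)
plan([.5421,-.2891,.27],np.radians(161.4),both=False)
E
```

```text
line 0.001631167186736922 0.05131506452704977
screw [0.54278882 0.12507381 0.1295    ]
t 27.48 tcp [0.556  0.1954 0.2961] jawyaw 1.547 F [-0.   0.3 -1.5] T [ 0.05 -0.12  0.1 ] g 12.2 q6 -2.26
total units shift [  1.24 -19.38  -0.05] rot [-14.55  -0.47  -0.19] n 21
0 [ 0.06 -0.92 -0.  ] [-0.69 -0.02 -0.01]
1 [ 0.06 -0.92 -0.06] [-0.69 -0.02 -0.01]
2 [ 0.06 -0.92 -0.11] [-0.69 -0.02 -0.01]
3 [ 0.06 -0.91 -0.17] [-0.69 -0.02 -0.01]
4 [ 0.06 -0.89 -0.22] [-0.69 -0.02 -0.01]
5 [ 0.06 -0.88 -0.28] [-0.69 -0.02 -0.01]
6 [ 0.06 -0.86 -0.33] [-0.69 -0.02 -0.01]
7 [ 0.06 -0.84 -0.38] [-0.69 -0.02 -0.01]
8 [ 0.06 -0.82 -0.43] [-0.69 -0.02 -0.01]
9 [ 0.06 -0.79 -0.48] [-0.69 -0.02 -0.01]
```

```bash
python3 -m handwheel '[[[0,-0.9,0,-0.7,-0.2,-0.1,0],[0,-0.9,0,-0.7,-0.2,-0.1,0],[0,-0.9,-0.1,-0.7,-0.1,0,0],[0,-0.9,-0.1,-0.7,0,0,0],[0,-0.9,-0.2,-0.7,0,0,0]]]' 80
python3 -m handwheel '[[[0,-0.9,-0.2,-0.7,0,0,0],[0,-0.9,-0.3,-0.7,0,0,0],[0,-0.8,-0.4,-0.7,0,0,0],[0,-0.8,-0.4,-0.7,0,0,0],[0,-0.8,-0.5,-0.7,0,0,0]]]' 80
python3 - <<'E'
from h import *
plan([.5421,-.2891,.27],np.radians(161.4),both=False)
E
```

```text
time_s: 27.9
tcp_pos: [0.556, 0.0817, 0.292]
tcp_rot: [-1.957, 1.544, -1.657]
wrist_force: [0.5, 0.1, -2.2]
grip_width: 0.135
time_s: 28.32
tcp_pos: [0.5562, -0.0391, 0.2907]
tcp_rot: [-2.476, 1.542, -1.855]
wrist_force: [0.2, -0.8, -1.4]
grip_width: 0.139
t 28.32 tcp [ 0.5562 -0.0391  0.2907] jawyaw 2.1921 F [ 0.2 -0.8 -1.4] T [ 0.1  -0.09 -0.06] g 11.9 q6 -1.25
total units shift [ 1.11 -7.79 -6.26] rot [-7.16 -0.32  0.12] n 11
0 [ 0.1  -0.71 -0.57] [-0.65 -0.03  0.01]
1 [ 0.1  -0.67 -0.61] [-0.65 -0.03  0.01]
2 [ 0.1  -0.64 -0.65] [-0.65 -0.03  0.01]
3 [ 0.09 -0.6  -0.68] [-0.65 -0.03  0.01]
4 [ 0.09 -0.56 -0.71] [-0.65 -0.03  0.01]
5 [ 0.09 -0.52 -0.75] [-0.65 -0.03  0.01]
6 [ 0.09 -0.48 -0.77] [-0.65 -0.03  0.01]
7 [ 0.08 -0.43 -0.8 ] [-0.65 -0.03  0.01]
8 [ 0.08 -0.39 -0.82] [-0.65 -0.03  0.01]
9 [ 0.08 -0.34 -0.84] [-0.65 -0.03  0.01]
```

```bash
python3 -m handwheel '[[[0.1,-0.7,-0.6,-0.7,-0.1,0,0],[0.1,-0.7,-0.6,-0.7,-0.1,0,0],[0.1,-0.7,-0.7,-0.7,-0.1,0,0],[0.1,-0.6,-0.7,-0.7,0,0,0],[0.1,-0.6,-0.7,-0.7,0,0.1,0]]]' 80
python3 -m handwheel '[[[0.1,-0.5,-0.7,-0.7,0,0,0],[0.1,-0.5,-0.8,-0.7,0,0,0],[0.1,-0.4,-0.8,-0.7,0,0,0],[0.1,-0.4,-0.8,-0.7,0,0,0],[0.1,-0.3,-0.7,-0.6,0,0,0]]]' 80
python3 - <<'E'
from h import *
plan([.5421,-.2891,.25],np.radians(161.4),both=False)
E
```

```text
time_s: 28.73
tcp_pos: [0.5494, -0.162, 0.2762]
tcp_rot: [-2.208, 1.566, -1.265]
wrist_force: [0.5, -0.2, -0.8]
grip_width: 0.133
time_s: 29.15
tcp_pos: [0.5465, -0.2772, 0.2586]
tcp_rot: [2.323, 1.565, -2.707]
wrist_force: [0.6, 0.6, -1.9]
grip_width: 0.137
t 29.15 tcp [ 0.5465 -0.2772  0.2586] jawyaw 2.8233 F [ 0.6  0.6 -1.9] T [ 0.05 -0.03  0.01] g 11.7 q6 -0.18
total units shift [ 0.35  0.02 -0.5 ] rot [ 0.07 -0.04 -0.05] n 1
0 [ 0.35  0.02 -0.5 ] [ 0.07 -0.04 -0.05]
```

```bash
python3 -m handwheel '[[[0.3,0,-0.35,0,0,0,0],[0.4,0,0,0,0,0,0],[0.4,0,0,0,0,0,0],[0,0,0,0,0,0,0],[0,0,0,0,0,0,0]]]' 80
python3 - <<'E'
from h import *
plan([.5421,-.2891,.19],np.radians(161.4),both=False)
snap('scene','s9');snap('side','d9')
a=cv2.imread('pics/s9.png');b=cv2.imread('pics/d9.png')
cv2.imwrite('pics/z18.png',np.hstack([cv2.resize(a[240:380,200:310],(400,510),interpolation=2),cv2.resize(b[230:350,340:440],(400,480),interpolation=2)[:510] if 0 else cv2.resize(b[230:350,340:434],(400,510),interpolation=2)]))
E
python3 snapw.py w19
```

```text
time_s: 29.57
tcp_pos: [0.5409, -0.2876, 0.2231]
tcp_rot: [1.868, 1.558, 3.114]
wrist_force: [-0.1, -0.1, -1.3]
grip_width: 0.139
t 29.57 tcp [ 0.5409 -0.2876  0.2231] jawyaw 2.8171 F [-0.1 -0.1 -1.3] T [ 0.03 -0.02 -0.01] g 11.9 q6 -0.16
total units shift [ 1.32 -0.08 -0.04] rot [ 0.   -0.04 -0.14] n 2
0 [ 0.66 -0.04 -0.02] [ 0.   -0.02 -0.07]
1 [ 0.66 -0.04 -0.02] [ 0.   -0.02 -0.07]
t 29.67 tcp [ 0.5412 -0.2874  0.2236] jawyaw 2.8179 F [ 0.6 -0.2 -1.5] T [ 0.04 -0.05  0.  ] g 11.3 q6 -0.16
```

View pics/z18.png

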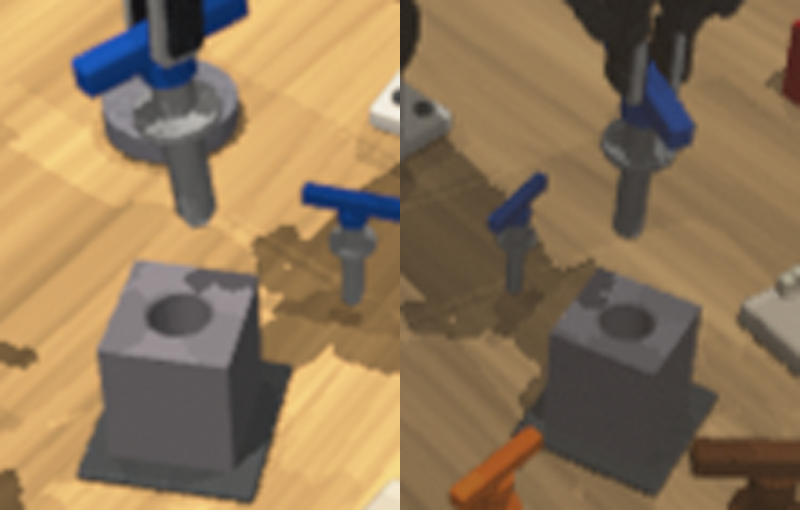

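View pics/w19.png

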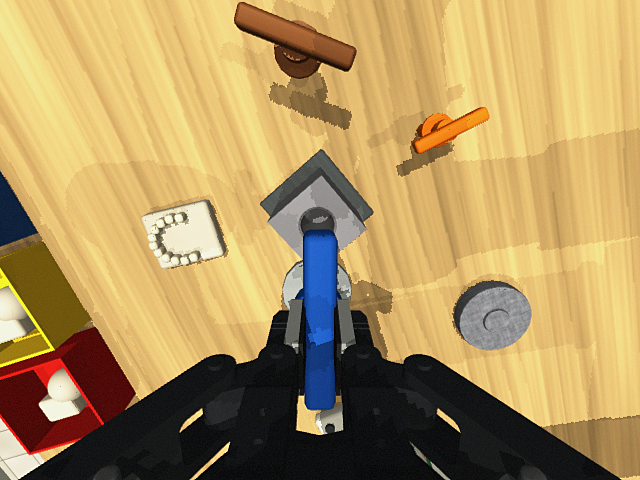

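```bash
python3 - <<'E'
from h import *
t=tri([ray('scene',254.2,300.4),ray('side',393.8,285)]);h=tri([ray('scene',249.5,326.5),ray('side',393.3,305.8)]);print(t,h,t-h)
E
```

```text
[ 0.54635098 -0.28014919  0.12468757] [ 0.54105155 -0.29018243  0.07213596] [0.00529943 0.01003323 0.05255161]
```

```bash
python3 - <<'E'
from h import *
t=tri([ray('scene',254.2,300.4),ray('side',393.8,285)])
c=tri([ray('scene',200+177*.275,240+112*.2745),ray('side',340+240*.235,230+145*.2353)]);d=t-c;print(c,d,np.linalg.norm(d))
r=Rt().as_matrix(); print('in tool axes',r.T@d, np.degrees(np.arctan2((r.T@d)[2],(r.T@d)[0])),np.degrees(np.arctan2((r.T@d)[1],(r.T@d)[0])))
E
```

```text
[ 0.5432251  -0.28468842  0.18766154] [ 0.00312588  0.00453923 -0.06297398] 0.0632146952637446
in tool axes [ 0.06293564 -0.00217839  0.00551886] 5.0114824392643715 -1.9823820003361274
```

```bash
python3 -m handwheel '[[[0,0,0,0,0.5,0,0],[0,0,0,0,0.5,0,0],[0.2,0,0,0,0,0,0],[0,0,0,0,0,0,0],[0,0,0,0,0,0,0]]]' 80
python3 - <<'E'
from h import *
plan(None,0);print(Rt().as_matrix()[2].round(3))
snap('scene','s10');snap('side','d10')
a=cv2.imread('pics/s10.png');b=cv2.imread('pics/d10.png')
cv2.imwrite('pics/z19.png',np.hstack([cv2.resize(a[240:340,210:290],(400,500),interpolation=2),cv2.resize(b[230:330,350:430],(400,500),interpolation=2)]))
E
```

```text
time_s: 30.13
tcp_pos: [0.543, -0.2864, 0.2229]
tcp_rot: [3.102, 1.479, -1.932]
wrist_force: [0.4, -0.5, -0.8]
grip_width: 0.136
t 30.13 tcp [ 0.543  -0.2864  0.2229] jawyaw 2.8202 F [ 0.4 -0.5 -0.8] T [ 0.32 -0.1   0.03] g 11.6 q6 -0.21
[-0.996  0.004 -0.092]
```

View pics/z19.png

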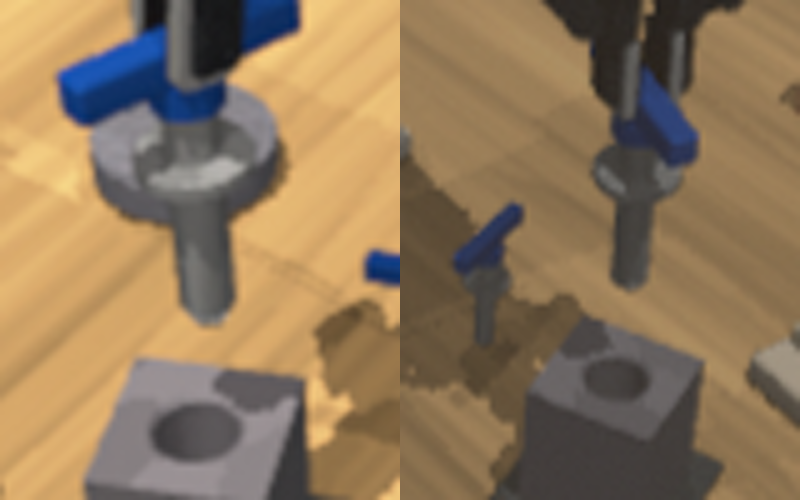

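```bash
python3 - <<'E'
from h import *
t=tri([ray('scene',251.6,303.4),ray('side',395.8,286.6)]);h=tri([ray('scene',249.4,326.4),ray('side',393.4,305.8)]);c=tri([ray('scene',249,272),ray('side',397.6,264.4)])
print(t,h,c,'tip-hole',t-h,'tip-col',t-c)
r=Rt().as_matrix();e=np.array([h[0]-t[0],h[1]-t[1],0]);print('shift units',r.T@e/.025)
for z in (.2,.06): print(proj('scene',[.543,-.286,z]),proj('side',[.543,-.286,z]))
E
```

```text
[ 0.54646197 -0.28684569  0.12402804] [ 0.54101842 -0.29044928  0.07246646] [ 0.54511122 -0.28639955  0.18711503] tip-hole [0.00544354 0.00360359 0.05156158] tip-col [ 0.00135075 -0.00044614 -0.06308699]
shift units [ 0.01945743  0.16091134 -0.20473838]
[247.62754322 264.6660037 ] [397.25802858 259.94531373]
[252.38737735 330.52876529] [392.3046405  308.35983659]
```

```bash
python3 -m handwheel '[[[0.5,0.12,-0.17,0,0,0,0],[0.5,0,0.05,0,0,0,0],[0.4,0,0.04,0,0,0,0],[0.2,0,0.02,0,0,0,0],[0,0,0,0,0,0,0]]]' 80
python3 - <<'E'
from h import *
plan(None,0);print(Rt().as_matrix()[2].round(3))
snap('scene','s11');snap('side','d11')
a=cv2.imread('pics/s11.png');b=cv2.imread('pics/d11.png')
cv2.imwrite('pics/z20.png',np.hstack([cv2.resize(a[260:360,210:290],(400,500),interpolation=2),cv2.resize(b[240:340,350:430],(400,500),interpolation=2)]))
E
```

```text
time_s: 30.65
tcp_pos: [0.5384, -0.2915, 0.1816]
tcp_rot: [3.124, 1.482, -1.913]
wrist_force: [0.1, -0.2, -2.0]
grip_width: 0.138
t 30.65 tcp [ 0.5384 -0.2915  0.1816] jawyaw 2.8172 F [ 0.1 -0.2 -2. ] T [ 0.29 -0.05  0.01] g 11.7 q6 -0.21
[-0.996  0.002 -0.089]
```

View pics/z20.png

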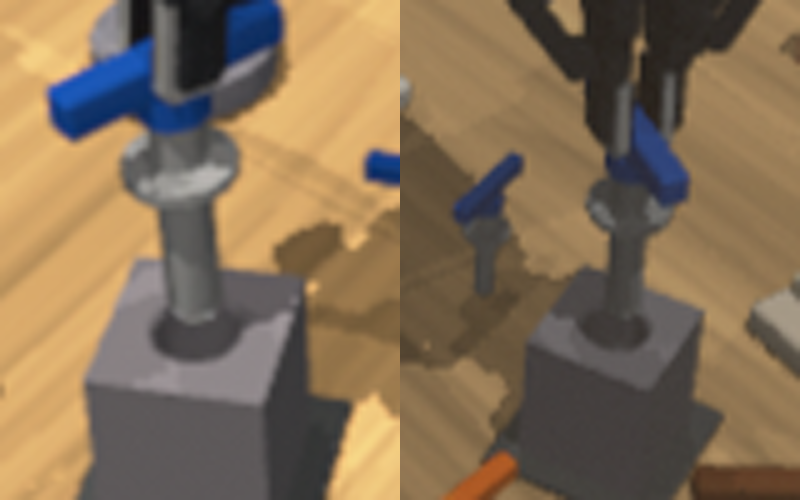

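```bash
python3 -m handwheel '[[[0.3,0,0.03,0,0,0,0],[0.3,0,0.03,0,0,0,0],[0.3,0,0.03,0,0,0,0],[0.2,0,0.02,0,0,0,0],[0,0,0,0,0,0,0]]]' 80
python3 - <<'E'
from h import *
plan(None,0);print(Rt().as_matrix()[2].round(3))
snap('scene','s12');snap('side','d12')
a=cv2.imread('pics/s12.png');b=cv2.imread('pics/d12.png')
cv2.imwrite('pics/z21.png',np.hstack([cv2.resize(a[260:360,210:290],(400,500),interpolation=2),cv2.resize(b[240:340,350:430],(400,500),interpolation=2)]))
E
```

```text
time_s: 31.17
tcp_pos: [0.5399, -0.2913, 0.1542]
tcp_rot: [-3.113, 1.481, -1.866]
wrist_force: [-0.6, -0.3, -1.9]
grip_width: 0.137
t 31.17 tcp [ 0.5399 -0.2913  0.1542] jawyaw 2.8178 F [-0.6 -0.3 -1.9] T [ 0.3  -0.05  0.  ] g 11.7 q6 -0.22
[-0.996 -0.003 -0.089]
```

View pics/z21.png

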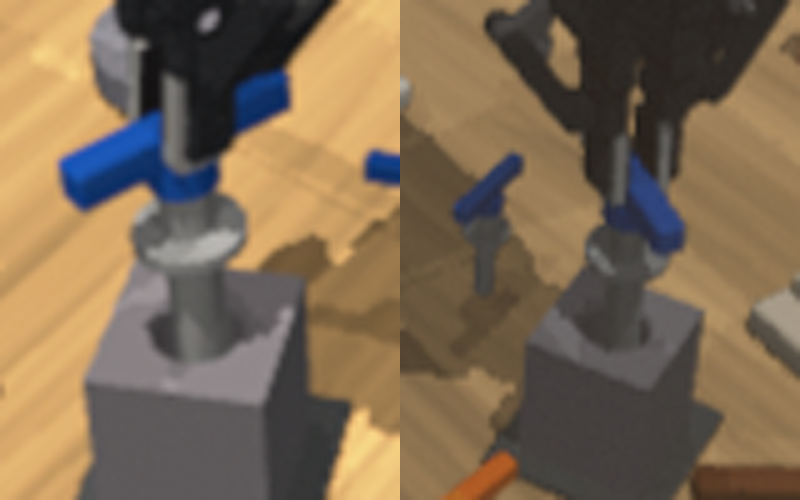

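```bash
python3 -m handwheel '[[[0.35,0,0.03,0,0,0,0],[0.35,0,0.03,0,0,0,0],[0.35,0,0.03,0,0,0,0],[0.25,0,0.02,0,0,0,0],[0,0,0,0,0,0,0]]]' 80
python3 - <<'E'
from h import *
plan(None,0);print(Rt().as_matrix()[2].round(3))
E
```

```text
time_s: 31.68
tcp_pos: [0.5405, -0.2919, 0.1202]
tcp_rot: [-3.085, 1.481, -1.839]
wrist_force: [-0.2, 0.8, -1.9]
grip_width: 0.137
t 31.68 tcp [ 0.5405 -0.2919  0.1202] jawyaw 2.8178 F [-0.2  0.8 -1.9] T [0.32 0.01 0.01] g 11.7 q6 -0.22
[-0.996 -0.005 -0.089]
```

```bash
python3 -m handwheel '[[[0.2,0,0.02,0,0,0,0],[0.15,0,0.01,0,0,0,0],[0,0,0,0,0,0,0],[0,0,0,0,0,0,0],[0,0,0,0,0,0,0]]]' 80
python3 - <<'E'
from h import *
plan(None,0);print(Rt().as_matrix()[2].round(3))
snap('scene','s13');snap('side','d13')
a=cv2.imread('pics/s13.png');b=cv2.imread('pics/d13.png')
cv2.imwrite('pics/z22.png',np.hstack([cv2.resize(a[260:360,210:290],(400,500),interpolation=2),cv2.resize(b[240:340,350:430],(400,500),interpolation=2)]))
E
```

```text
time_s: 32.1
tcp_pos: [0.5415, -0.2925, 0.1136]
tcp_rot: [-3.046, 1.479, -1.799]
wrist_force: [-0.7, 0.1, -1.9]
grip_width: 0.137
t 32.1 tcp [ 0.5415 -0.2925  0.1136] jawyaw 2.8186 F [-0.7  0.1 -1.9] T [ 0.27  0.07 -0.04] g 11.7 q6 -0.22
[-0.996 -0.009 -0.091]
```

View pics/z22.png

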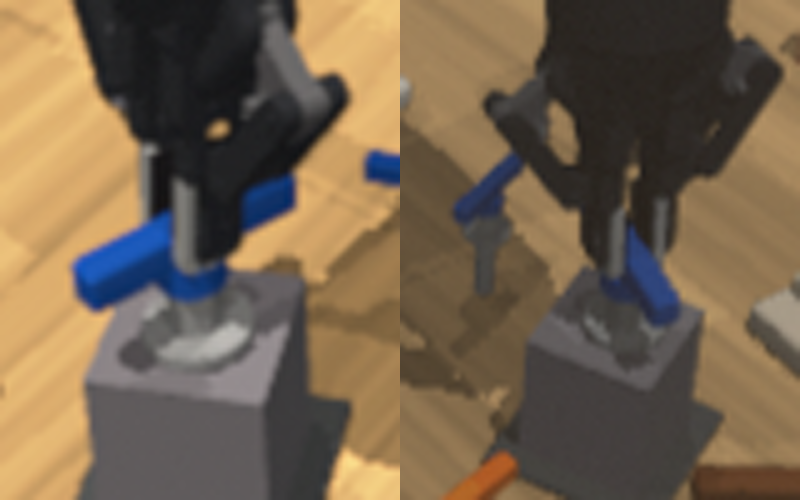

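```bash
python3 -m handwheel '[[[0.1,0.04,0,0,0,0,0],[0.08,0,0,0,0,0,0],[0,0,0,0,0,0,0],[0,0,0,0,0,0,0],[0,0,0,0,0,0,0]]]' 80
python3 - <<'E'
from h import *
plan(None,0);print(Rt().as_matrix()[2].round(3))
E
```

```text
time_s: 32.62
tcp_pos: [0.5414, -0.2927, 0.1134]
tcp_rot: [-2.999, 1.478, -1.751]
wrist_force: [-0.8, 0.1, 0.2]
grip_width: 0.138
t 32.62 tcp [ 0.5414 -0.2927  0.1134] jawyaw 2.8194 F [-0.8  0.1  0.2] T [ 0.49  0.3  -0.04] g 11.8 q6 -0.22
[-0.996 -0.013 -0.092]
```

```bash
python3 -m handwheel '[[[0.15,0,0,0,0,0,0],[0.1,0,0,0,0,0,0],[0,0,0,0,0,0,0],[0,0,0,0,0,0,0],[0,0,0,0,0,0,0]]]' 20
python3 - <<'E'
from h import *
plan(None,0);print(Rt().as_matrix()[2].round(3))
E
```

```text
time_s: 33.03
tcp_pos: [0.5418, -0.2933, 0.1133]
tcp_rot: [-2.967, 1.476, -1.718]
wrist_force: [-1.2, 2.2, 1.4]
grip_width: 0.136
t 33.03 tcp [ 0.5418 -0.2933  0.1133] jawyaw 2.8208 F [-1.2  2.2  1.4] T [ 0.93  0.74 -0.05] g 11.6 q6 -0.22
[-0.995 -0.016 -0.093]
```

Resting on the collar. Open gently, then lift.

```bash
python3 -m handwheel '[[[0,0,0,0,0,0,20],[0,0,0,0,0,0,25],[0,0,0,0,0,0,35],[0,0,0,0,0,0,45],[0,0,0,0,0,0,50]]]' 20
python3 - <<'E'
from h import *
plan([.5405,-.2905,.19],np.radians(161.4),both=False)
E
python3 snapw.py w20
```

```text
time_s: 33.45
tcp_pos: [0.5432, -0.2943, 0.1129]
tcp_rot: [-2.93, 1.475, -1.681]
wrist_force: [0.3, -0.0, -0.1]
grip_width: 0.588
t 33.45 tcp [ 0.5432 -0.2943  0.1129] jawyaw 2.8206 F [ 0.3 -0.  -0.1] T [ 0.28 -0.04  0.01] g 50.2 q6 -0.23
total units shift [-3.08  0.09 -0.18] rot [ 0.03 -1.08  0.23] n 4
0 [-0.77  0.02 -0.05] [ 0.01 -0.27  0.06]
1 [-0.77  0.03 -0.03] [ 0.01 -0.27  0.06]
2 [-0.77  0.03 -0.01] [ 0.01 -0.27  0.06]
3 [-0.77  0.03  0.01] [ 0.01 -0.27  0.06]
t 33.45 tcp [ 0.5432 -0.2943  0.1129] jawyaw 2.8206 F [ 0.3 -0.  -0.1] T [ 0.28 -0.04  0.01] g 50.2 q6 -0.23
```

View pics/w20.png

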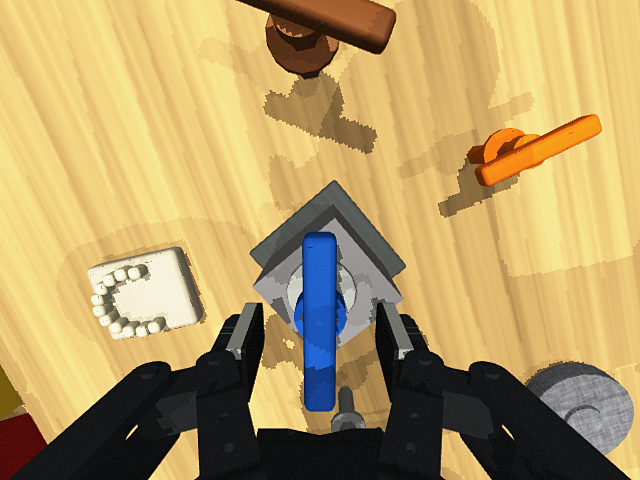

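Lift and go back to check the screw.

```bash
python3 -m handwheel '[[[-0.6,0,0,0,0,0,50],[-0.8,0,0,0,-0.2,0,50],[-0.8,0,0.3,0,-0.3,0.1,50],[-0.9,0,0.6,0,-0.3,0.1,50],[-0.8,0,0.9,0,-0.3,0,50]]]' 20
python3 -m handwheel '[[[0,0,0.9,0,0,0,50],[0,0,0.8,0,0,0,50],[0,0,0.4,0,0,0,50],[0,0,0,0,0,0,50],[0,0,0,0,0,0,50]]]' 20
python3 snapw.py w21; python3 - <<'E'
from h import *
snap('scene','s14');snap('side','d14')
a=cv2.imread('pics/s14.png');b=cv2.imread('pics/d14.png')
cv2.imwrite('pics/z23.png',np.hstack([cv2.resize(a[260:360,210:290],(400,500),interpolation=2),cv2.resize(b[240:340,350:430],(400,500),interpolation=2)]))
E
```

```text
time_s: 33.92
tcp_pos: [0.555, -0.245, 0.204]
tcp_rot: [1.262, 1.559, 2.508]
wrist_force: [0.6, -0.0, -0.0]
grip_width: 0.589
time_s: 34.33
tcp_pos: [0.5755, -0.1925, 0.2119]
tcp_rot: [-0.083, 1.564, 1.164]
wrist_force: [0.9, -0.0, 0.1]
grip_width: 0.584
t 34.33 tcp [ 0.5755 -0.1925  0.2119] jawyaw 2.8179 F [ 0.9 -0.   0.1] T [-0.06  0.01 -0.03] g 49.9 q6 -0.33
```

View pics/z23.png

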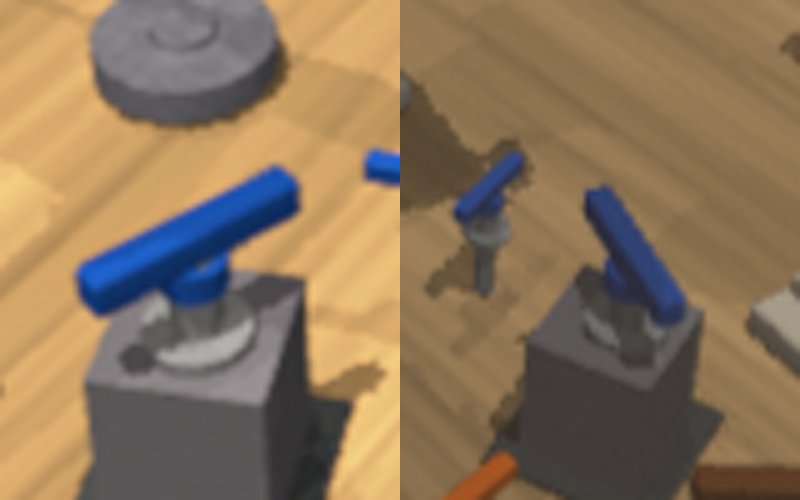

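View pics/w21.png

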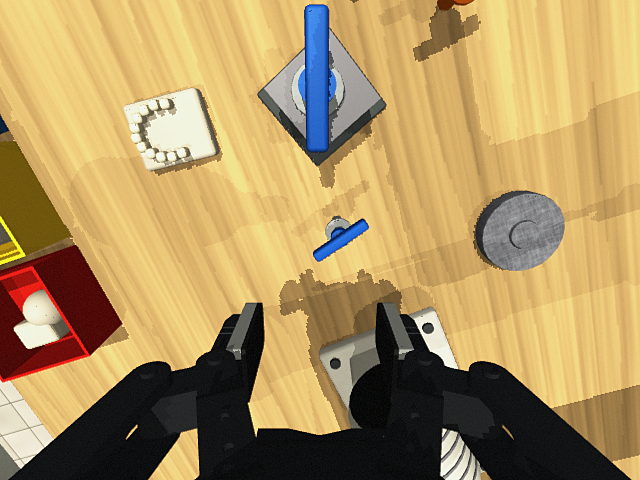

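```bash
python3 - <<'E'
from h import *
for n in [('s14','d14')]:
    cs=[]
    for f,x0,x1,y0,y1 in [(n[0],215,275,285,335),(n[1],382,415,272,310)]:
        im=cv2.imread(f'pics/{f}.png');hsv=cv2.cvtColor(im,cv2.COLOR_BGR2HSV)
        m=((hsv[...,0]>105)&(hsv[...,0]<128)&(hsv[...,1]>130)).astype(np.uint8); k=np.zeros_like(m);k[y0:y1,x0:x1]=m[y0:y1,x0:x1]
        cnt=max(cv2.findContours(k,0,1)[0],key=cv2.contourArea); print(f,cv2.boundingRect(cnt)); cs.append(cv2.minAreaRect(cnt)); print(cs[-1])
        np.save(f'{f}.npy',cnt)
# collar bottom/handle ends: scene left end center & right end center
E=[((228.0,317),(268,296.5)),]
a=tri([ray('scene',228,316.5),ray('side',404,302)]);b=tri([ray('scene',267.5,297),ray('side',390,279.5)])
print(a,b,np.linalg.norm(a-b),a[2]-b[2])
c=__import__('pickle').load(open('w21.pkl','rb'))
A=onz('wrist',317,6,.126,c);B=onz('wrist',317,152,.126,c);print(A,B,np.linalg.norm(A-B),(A+B)/2)
E
```

```text
s14 (226, 294, 43, 29)
((249.1000213623047, 311.20001220703125), (17.441329956054688, 47.404640197753906), 63.43495178222656)
d14 (388, 278, 18, 24)
((396.4999694824219, 289.0), (27.735008239746094, 4.160250663757324), 56.30992889404297)
[ 0.53093425 -0.32833376  0.11950705] [ 0.55635011 -0.25753963  0.11990012] 0.07521921233482058 -0.0003930650092816984
[ 0.53164082 -0.32973723  0.126     ] [ 0.55657649 -0.2558408   0.126     ] 0.0779901928130783 [ 0.54410865 -0.29278902  0.126     ]
```

```bash
python3 - <<'E'
from h import *
for fs,(x0,x1,y0,y1) in [(('s4','s7','s8','s14'),(362,380,165,185)),(('d7','d8','d14'),(270,300,180,200))]:
  for f in fs:
    im=cv2.imread(f'pics/{f}.png').astype(int); r=im[...,2]-np.maximum(im[...,1],im[...,0]); w=np.clip(r[y0:y1,x0:x1]-25,0,None)
    ys,xs=np.mgrid[y0:y1,x0:x1]; print(f,(w*xs).sum()/w.sum(),(w*ys).sum()/w.sum())
a=cv2.imread('pics/s14.png');b=cv2.imread('pics/d14.png')
cv2.imwrite('pics/z24.png',np.hstack([cv2.resize(a[150:210,340:390],(400,480),interpolation=2),cv2.resize(b[165:225,265:315],(400,480),interpolation=2)]))
E
```

```text
s4 372.4677835051546 172.55025773195877
s7 372.09584295612007 171.59353348729792
s8 370.8575560375994 172.53362255965294
s14 371.0630143428168 170.40136374324007
d7 289.4831460674157 187.32584269662922
d8 288.9969788519638 186.8429003021148
d14 287.9213114754098 185.92349726775956
```

View pics/z24.png

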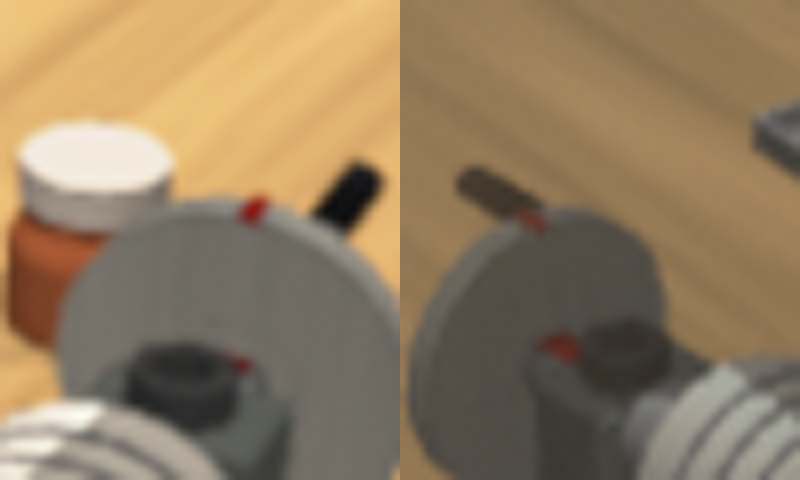

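View pics/s14.png

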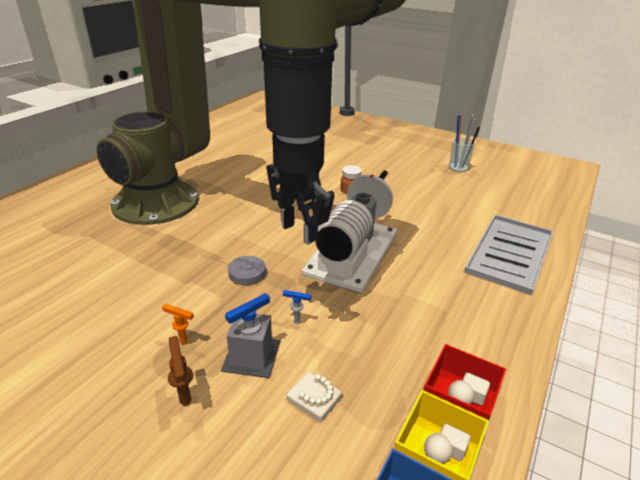

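```bash
python3 - <<'E'
from h import *
plan([.5177,.2037,.25],.105)
E
python3 -m handwheel '[[[-0.8,0,0.8,0,0,0,50],[-0.8,0,0.9,0,0,0,50],[-0.2,0.2,0.9,-0.2,0,0,50],[0,0.2,0.9,-0.3,0,0,50],[0,0.2,0.9,-0.3,0,0,50]]]' 20
python3 -m handwheel '[[[0,0.2,0.9,-0.4,0,0,50],[0,0.2,0.9,-0.4,0,0,50],[0,0.2,0.9,-0.4,0,0,50],[0,0.2,0.9,-0.4,0,0,50],[0,0.2,0.9,-0.4,0,0,50]]]' 20
python3 - <<'E'
from h import *
plan([.5177,.2037,.242],.105)
E
```

```text
t 34.48 tcp [ 0.5751 -0.1932  0.2115] jawyaw 2.8165 F [ 0.5 -0.1 -0. ] T [-0.07  0.   -0.03] g 50.1 q6 -0.33
total units shift [-1.44  7.25 14.32] rot [-4.93  0.08  0.02] n 17
0 [-0.08  0.43  0.84] [-0.29  0.    0.  ]
1 [-0.09  0.4   0.85] [-0.29  0.    0.  ]
2 [-0.09  0.38  0.86] [-0.29  0.    0.  ]
3 [-0.09  0.36  0.87] [-0.29  0.    0.  ]
4 [-0.09  0.34  0.88] [-0.29  0.    0.  ]
5 [-0.09  0.32  0.89] [-0.29  0.    0.  ]
6 [-0.09  0.29  0.9 ] [-0.29  0.    0.  ]
7 [-0.09  0.27  0.9 ] [-0.29  0.    0.  ]
8 [-0.09  0.25  0.91] [-0.29  0.    0.  ]
9 [-0.09  0.23  0.92] [-0.29  0.    0.  ]
time_s: 34.9
tcp_pos: [0.5931, -0.0891, 0.2563]
tcp_rot: [0.875, 1.564, 2.18]
wrist_force: [0.4, 0.4, 0.7]
grip_width: 0.583
time_s: 35.32
tcp_pos: [0.59, 0.0266, 0.2556]
tcp_rot: [1.072, 1.564, 2.553]
wrist_force: [0.6, -0.0, 0.3]
grip_width: 0.583
t 35.32 tcp [0.59   0.0266 0.2556] jawyaw 3.052 F [ 0.6 -0.   0.3] T [-0.   -0.1  -0.01] g 49.8 q6 -0.47
total units shift [0.59 3.51 6.8 ] rot [-2.23  0.04 -0.06] n 8
0 [0.07 0.44 0.85] [-0.28  0.01 -0.01]
1 [0.07 0.42 0.86] [-0.28  0.01 -0.01]
2 [0.07 0.4  0.87] [-0.28  0.01 -0.01]
3 [0.07 0.38 0.88] [-0.28  0.01 -0.01]
4 [0.07 0.35 0.89] [-0.28  0.01 -0.01]
5 [0.07 0.33 0.9 ] [-0.28  0.01 -0.01]
6 [0.07 0.31 0.9 ] [-0.28  0.01 -0.01]
7 [0.07 0.29 0.91] [-0.28  0.01 -0.01]
```

```bash

python3 -m handwheel '[[[0,0.4,0.9,-0.3,0,0,50],[0,0.4,0.9,-0.3,0,0,50],[0,0.4,0.9,-0.3,0,0,50],[0,0.4,0.9,-0.3,0,0,50],[0,0.4,0.9,-0.3,0,0,50]]]' 20
python3 -m handwheel '[[[0.2,0.4,0.9,-0.3,0,0,50],[0.2,0.4,0.7,-0.3,0,0,50],[0.1,0.3,0.4,0,0,0,50],[0,0,0,0,0,0,50],[0,0,0,0,0,0,50]]]' 20
python3 snapw.py w22; python3 meas.py w22 | grep -v ' 0.1095 \[.*0.06'; python3 - <<'E'
from h import *
a=cv2.imread('pics/w22.png'); cv2.imwrite('pics/z25.png',cv2.resize(a[60:300,200:440],(600,600),interpolation=2))
E
```

```text
time_s: 35.73
tcp_pos: [0.5429, 0.1416, 0.2534]
tcp_rot: [1.422, 1.561, 3.035]
wrist_force: [0.6, 0.2, 0.2]
grip_width: 0.585
time_s: 36.15
tcp_pos: [0.5098, 0.1919, 0.2395]
tcp_rot: [1.478, 1.56, -3.135]
wrist_force: [0.7, 0.4, 0.8]
grip_width: 0.585
t 36.15 tcp [0.5098 0.1919 0.2395] jawyaw -3.0423 F [0.7 0.4 0.8] T [ 0.   -0.03  0.  ] g 50.0 q6 -0.63
blob [276 172  17  31 495] [284.1 187. ]
178 0.1095 [(np.float64(0.0069), np.float64(0.0256)), (np.float64(0.0008), np.float64(0.0257)), (np.float64(-0.0053), np.float64(0.0257))]
178 0.155 [(np.float64(0.0018), np.float64(0.0196)), (np.float64(-0.0033), np.float64(0.0196)), (np.float64(-0.0084), np.float64(0.0197))]
185 0.1095 [(np.float64(0.0064), np.float64(0.0309)), (np.float64(0.0003), np.float64(0.031)), (np.float64(-0.0058), np.float64(0.0311))]
185 0.155 [(np.float64(0.0013), np.float64(0.024)), (np.float64(-0.0038), np.float64(0.0241)), (np.float64(-0.0088), np.float64(0.0241))]
192 0.1095 [(np.float64(0.0067), np.float64(0.0363)), (np.float64(0.0005), np.float64(0.0363)), (np.float64(-0.0056), np.float64(0.0364))]
192 0.155 
[... 159 characters left out ...]
8.7 226. ]
220 0.1095 [(np.float64(0.0093), np.float64(0.0584)), (np.float64(0.0062), np.float64(0.0585)), (np.float64(0.003), np.float64(0.0585))]
220 0.155 [(np.float64(0.0038), np.float64(0.0469)), (np.float64(0.0011), np.float64(0.0469)), (np.float64(-0.0015), np.float64(0.047))]
225 0.155 [(np.float64(0.0039), np.float64(0.0503)), (np.float64(0.001), np.float64(0.0503)), (np.float64(-0.002), np.float64(0.0504))]
230 0.155 [(np.float64(0.0041), np.float64(0.0537)), (np.float64(0.0011), np.float64(0.0538)), (np.float64(-0.0018), np.float64(0.0538))]
grasp pt [0.51013785 0.19174563 0.25850871] -0.025049697668799314 0.07072298402404067 xaxis [-1.09534159e-02 -2.07460714e-05 -9.99940009e-01]
```

View pics/w22.png

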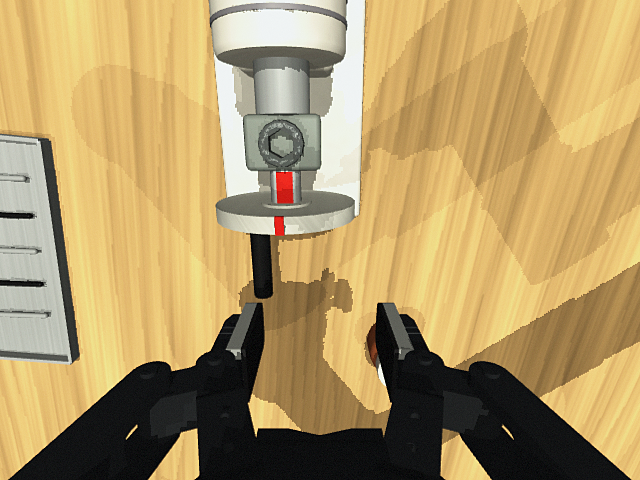

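View pics/z25.png

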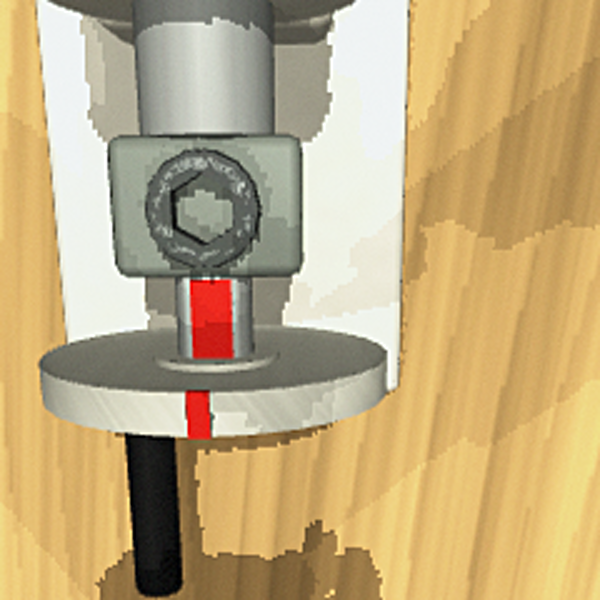

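```bash
python3 - <<'E'
from h import *
a=cv2.imread('pics/w22.png'); cv2.imwrite('pics/z26.png',cv2.resize(a[112:175,243:325],(780,600),interpolation=2))
a=cv2.imread('pics/w18.png'); cv2.imwrite('pics/z27.png',cv2.resize(a[190:240,215:275],(720,600),interpolation=2))
E
```

```text
(no output)
```

View pics/z26.png

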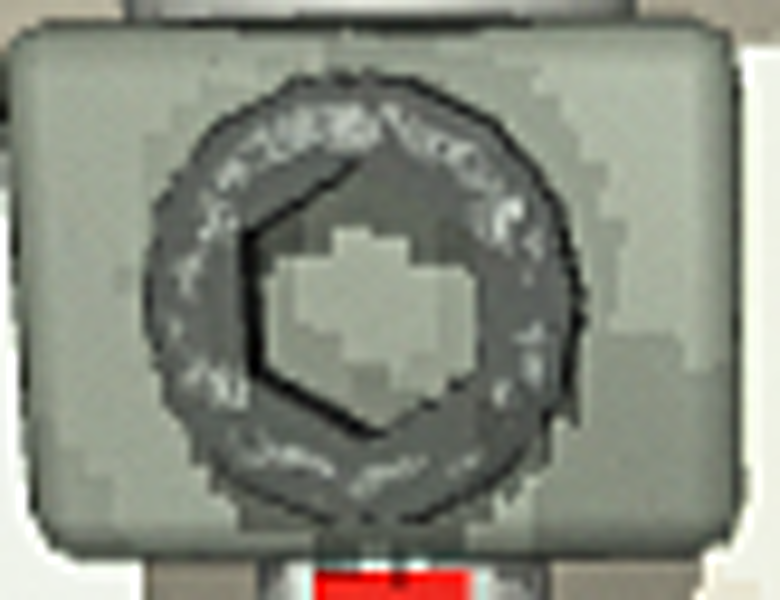

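View pics/z27.png

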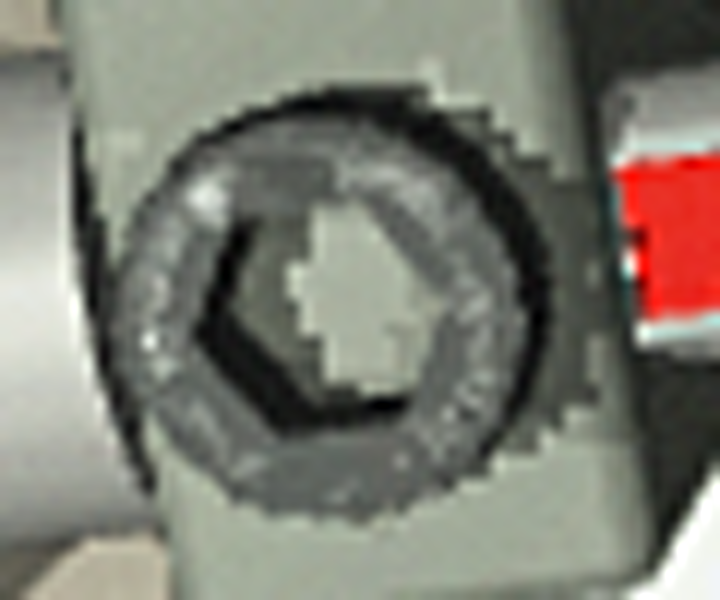

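```bash
python3 - <<'E'
import cv2,numpy as np
r=[]
for f in ['s2','s7','s14']:
    a=cv2.imread(f'pics/{f}.png'); r.append(cv2.resize(a[184:214,350:380],(266,300),interpolation=2))
q=[]
for f in ['d0x','d7','d14']:
    a=cv2.imread(f'pics/{f}.png') if f!='d0x' else cv2.imread('pics/side0.png'); q.append(cv2.resize(a[195:225,278:308],(266,300),interpolation=2))
cv2.imwrite('pics/z28.png',np.vstack([np.hstack(r),np.hstack(q)]))
E
```

```text
(no output)
```

View pics/z28.png

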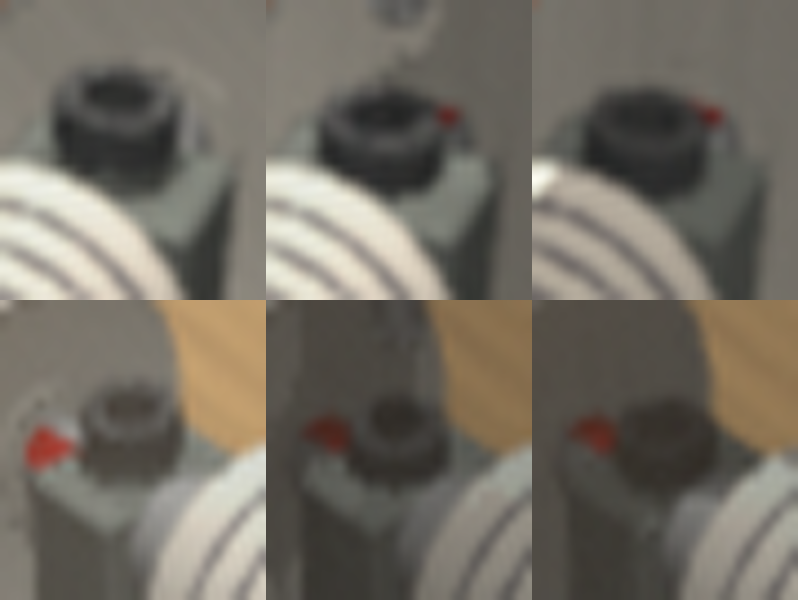

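```bash
python3 - <<'E'
from h import *
for z in (.1355,.1345,.1335,.1295,.1285): print(z,proj('scene',[.543,.1242,z]).round(2),proj('side',[.543,.1242,z]).round(2))
def prof(f,cx,y0,y1,hw=3):
    im=cv2.cvtColor(cv2.imread(f'pics/{f}.png'),cv2.COLOR_BGR2GRAY).astype(float)
    return im[y0:y1,cx-hw:cx+hw+1].mean(1).round(0)
for f in ['scene0','s2','s7','s8','s14']: print(f,prof(f,363,185,206))
for f in ['side0','d7','d8','d14']: print(f,prof(f,292,198,216))
E
```

```text
0.1355 [362.97 192.86] [293.01 205.25]
0.1345 [362.94 193.25] [293.03 205.56]
0.1335 [362.9  193.65] [293.05 205.87]
0.1295 [362.76 195.23] [293.13 207.1 ]
0.1285 [362.73 195.62] [293.15 207.41]
scene0 [122. 122. 123. 124. 123. 110.  83.  57.  48.  56.  74.  78.  60.  49.
  48.  50.  62.  79. 115. 162. 187.]
s2 [122. 122. 123. 124. 123. 111.  83.  57.  48.  57.  74.  78.  60.  49.
  48.  50.  62.  79. 115. 163. 187.]
s7 [103. 109. 121. 121. 116. 111. 104.  91.  68.  46.  41.  49.  67.  73.
  59.  48.  47.  59. 106. 157. 184.]
s8 [120. 120. 121. 122. 123. 125. 124. 114.  89.  64.  48.  49.  68.  79.
  66.  48.  47.  59. 103. 156. 185.]
s14 [108. 108. 108. 108. 108. 108. 108.  97.  68.  51.  44.  44.  52.  57.
  52.  45.  45.  52.  77. 113. 137.]
side0 [118. 119. 120. 120. 116. 102.  84.  73.  78.  88.  85.  71.  71.  73.
  79.  99. 125. 133.]
d7 [72. 71. 73. 73. 74. 73. 68. 56. 50. 50. 55. 62. 56. 49. 49. 64. 84. 89.]
d8 [83. 83. 84. 84. 84. 85. 81. 68. 55. 51. 56. 62. 58. 49. 49. 61. 81. 91.]
d14 [77. 77. 77. 77. 76. 76. 72. 60. 52. 50. 51. 54. 53. 50. 49. 53. 67. 81.]
```

```bash
python3 - <<'E'
from h import *
plan(None,0); print(manip.job_done())
E
```

```text
t 36.2 tcp [0.5099 0.1917 0.2395] jawyaw -3.0429 F [ 0.8 -0.5 -1.4] T [-0.02 -0.07  0.04] g 49.8 q6 -0.63
the job is handed in; nothing more can be done
None
```

I handed the job in at 36 s. The flat faces up, the setscrew is tight against it, and the key is back upright in its stand. One reading, the screw's total turn, came out larger than the task text says.

- **Spindle:** I turned the handwheel by its crank pin until the flat faced up. The red line read within about 0.02 rad of straight up, both before I used the key and at the end. One oblique view in between read about 0.03.
- **Setscrew:** The key went fully into the socket. I turned it clockwise, lifted it once to re-index it by 60° because the wrist joint was near its limit, and turned on. The torque then rose from about 0.15 to about 0.5 N m and came back at that level on a second try, so it is a firm stop.
- **Disagreement:** The screw turned about 3 rad and sank about 5.5–6 mm, while the task gives 1.3 to 2.5 rad. Its final mouth height, measured at about 129 mm, does match the 129.5 mm expected when it bears on the flat.
- **Pulling out:** The arm swung a few millimetres sideways and the key tilted about 5° in the grip. I corrected this before putting it back. No contact force was seen and the wheel did not move.
- **Key:** It was released on its collar. The last pictures show it upright with the handle level. Handle height read 119.7 mm against a nominal 118 mm.
- **Bystanders:** I did not touch any of the other things on the bench, and they look unmoved in the pictures.

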